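# Roll home the clip-on cap strip of a glazed propagator

### The arm

A 6-joint arm with a two-finger parallel gripper is mounted at the origin on the work surface. World frame = base frame: x ahead of the robot, y to its left, z up, the work surface at z = 0. Lengths are in m, angles in rad, forces in N, time in s.
With the tool pointing down it reaches from about 0.3 to 1 m from the base axis. Payload 5.1 kg.
Tool frame: the origin (TCP) lies where the fingers leave the gripper's body, on its centre line; the fingertips stand 78 mm ahead of it and the grasp point (between the pads) lies 59 mm ahead of it; z points along the fingers, y is the direction in which the jaws open and shut (so a half turn about z gives the same grasp; the last joint's range is limited). The gripper opens to 95 mm and grips with 3 to 60 N. Pads are 20 mm wide; open, the fingers measure 119 mm over their backs; the gripper's body (75 mm by 180 mm) begins 59 mm behind the grasp point.
Start: joints at [1.096, 0.124, 1.65, -0, 1.367, -0.083], TCP at [0.248, 0.601, 0.292] pointing down, gripper open.
Joint ranges: [-2.61, 2.61], [-1.02, 2.33], [0.03, 2.71], [-1.35, 4.49], [0.32, 2.68], [-2.91, 2.91]. Speed limits (rad/s): [2.57, 2.57, 3.14, 3.14, 3.14, 3.14].

### API

Orientations are given as a unit quaternion [x, y, z, w].
In Python, from cell import robot, camera, camera_info, spot_in, silhouettes, mark_of gives the robot as it stands.
- The arm moves only by the tool jog_arm, never from a script. Its argument "rows" is a list of rows, each a list of 3 entries, a list of its own where there are three numbers: the turn, a rotation vector about the tool's x, y, z in degrees, then the shift along the tool's x, y, z in cm, then the opening, from 0 (shut) to 1 (fully open). In form: [[[wx, wy, wz], [tx, ty, tz], grip], ...]. A call has 1 to 20 rows; each row shifts and turns the pose as measured when the row begins, along the tool's axes as they then stand; what a row does not reach is not made up. A row lasts 1/8 s, in which the tool goes at most 62.5 mm and 10.7 degrees, less where a joint would pass 70% of its speed; a pose out of reach is approached as far as the arm can. A call is refused whole if a number of a shift passes 6.25 or a number of a turn 10.7, either way. A call with a gripper value outside its range is refused whole. The fingers move at their own pace and stop on an object; "newtons" is the grip in N (left out, the last holds). Time passes only in rows, so rows that do not move let the fingers close. It gives the time, the measured TCP pose, the force and the opening at its end, in the units of the state.
- robot.read_state(): the state, without advancing time (a new reading comes with each control period).
- camera(name): name is "scene" or "side" or "wrist"; returns the picture (384x512x3 uint8, blue, green, red); there is no depth.
- camera_info(name): a dict with "fx", "fy", "cx", "cy" (pixels), "k1" (the pictures are not rectified: a ray, as slopes to the right and down, at radius r is drawn at 1 + k1 r^2 times it, then the intrinsics apply), "extrinsics" (4x4, takes a point from world to camera coordinates). Camera axes: x right, y up, looking along -z (the intrinsics and any distortion apply to the point x, -y, -z); pixel columns grow to the right and rows downward; lengths in m; the calibration is good to about 2 mm. A picture is of the moment at which its call begins: read the wrist's pose just before it. camera_info takes no time and is no camera call; for the wrist camera it gives the pose at the moment of the call.
- robot.close_job(): hands the job in, once; it reports no verdict.
Trained networks look in the newest picture that a camera, given by its name, has taken for a name from the list of things; names that differ only in an ending like _2 or _b are one class to them, and where a whole thing is asked for, a point or a joint stands for the part that bears it (a point fixed in the world has none). Each returns a list of dicts, best first, with "p" (0 to 1); they miss things now and then, are a little off and sometimes report something else, mostly with a low value. They report only what shows in the picture. A call takes as long as a camera call. They do not tell look-alikes from the thing itself.
- spot_in(camera, label): "box" ([left, top, width, height] in pixels, round what is visible of it).
- silhouettes(camera, label): "mask" (384x512 bool, what is visible of it) and "box" ([left, top, width, height] in pixels, round what is visible of it).
- mark_of(camera, label): "at" ([row, column] in pixels: a listed point, or the origin of a listed thing).
The state is a dict: "time_s": time; "joints": joint angles; "qvel": joint speeds; "tau": joint torques, N m; "tcp_pos": TCP position; "orientation": TCP orientation; "contact_force": force on the tool from outside, world axes, zero at the start; "wrist_torque": the same for the moment, N m; "finger_gap": finger opening in m.
Only numpy, scipy, OpenCV 4.12 (cv2) and the standard library are available. Lean on these libraries where they do the work, as an engineer would, in place of code of your own. Each camera call takes 0.05 s, during which the arm holds its last target.

### The job

The cap strip along the near end of the propagator's glazed top is only laid in its groove and stands proud; the strips on the other three sides are already home. Take the hand roller out of the tool holder, lay it down on the bench, take it again by its handle, and roll its wheel firmly along the whole proud strip until every section is pushed fully home like the others, touching the strip with nothing but the roller. Then lay the roller flat on the bench, wheel down, let go, and leave the spray bottle, pot and secateurs where they are.

Things in the scene. Friction and masses are not known exactly. Their poses are not given: they have to be found in the camera images.
- propagator: Glazed propagator fixed on the bench: black trough with an aluminium top frame and clear pane, 340 (x) x 250 (y) mm, top of the aluminium rails 88 mm above the bench. Origin: centre of its underside, z up. Grey plastic cap strips 22 mm wide lie on all four rails; three are home, tops 92 mm above the bench; the proud one is on the -x end, nearest the robot.
- strip: The proud grey plastic cap strip, 200 mm long (along its y), 22 mm wide (along its x). Origin: its middle, at the height of its top when home (92 mm above the bench, 4 mm above the 36 mm wide rail); z up. Eight 25 mm clip sections in a row, starting 4 to 6 mm proud, each to be pushed home: a section takes about 5 N straight down, stays where it is left, and stops hard when home.
- clip1 (a joint): Depth of clip section 1 of the strip (m), centred at y = -87.5 mm in the strip's frame: 0 = standing 6 mm proud, 0.006 = fully home.
- clip2 (a joint): Depth of clip section 2 of the strip (m), centred at y = -62.5 mm in the strip's frame: 0 = standing 6 mm proud, 0.006 = fully home.
- clip3 (a joint): Depth of clip section 3 of the strip (m), centred at y = -37.5 mm in the strip's frame: 0 = standing 6 mm proud, 0.006 = fully home.
- clip4 (a joint): Depth of clip section 4 of the strip (m), centred at y = -12.5 mm in the strip's frame: 0 = standing 6 mm proud, 0.006 = fully home.
- clip5 (a joint): Depth of clip section 5 of the strip (m), centred at y = +12.5 mm in the strip's frame: 0 = standing 6 mm proud, 0.006 = fully home.
- clip6 (a joint): Depth of clip section 6 of the strip (m), centred at y = +37.5 mm in the strip's frame: 0 = standing 6 mm proud, 0.006 = fully home.
- clip7 (a joint): Depth of clip section 7 of the strip (m), centred at y = +62.5 mm in the strip's frame: 0 = standing 6 mm proud, 0.006 = fully home.
- clip8 (a joint): Depth of clip section 8 of the strip (m), centred at y = +87.5 mm in the strip's frame: 0 = standing 6 mm proud, 0.006 = fully home.
- roller: Hand roller, 162 mm long, 0.22 to 0.35 kg, standing wheel up in the end pocket of the tool holder, its handle sunk 64 mm with 3.5 mm play all round. Origin: centre of the handle's butt end; z runs along the handle to the wheel; y is parallel to the axle. Laid on the bench it rests on wheel and butt, handle nearly level (wheel end 4 degrees higher); symmetric, so either x side may face down.
- axle (a point): The roller's head: centre of its black rubber wheel (44 mm diameter, 36 mm wide, axle along y), 140 mm from the butt on the roller's z axis; 22 mm above the bench when the roller lies wheel down. Steel fork cheeks on both sides, 48 mm apart over their outsides (along y), 16 mm wide in x, reach from 108 to 150 mm from the butt.
- handle (a point): Middle of the roller's wooden handle, 24 x 24 mm square in section, 100 mm long, 50 mm from the butt on the roller's z axis. A grasp just below the fork, 80 to 95 mm from the butt, gives the firmest press on the wheel.
- wheel (a joint): Angle by which the roller's wheel has turned in its fork (rad); turns freely either way, 22 mm of rolling per rad.
- holder: Grey plastic tool holder fixed on the bench: box 118 (x) x 43 (y) x 78 mm high on a foot 150 x 90 x 8 mm, three pockets in a row along x. Origin: centre of its underside, z up. The roller stands in the pocket at x = -37 mm, its butt 14 mm above the bench; a round dibber (top 111 mm high) and a brush (top 112 mm high) are fixed in the other two. The bench between holder and propagator is free.
- sprayer: Green spray bottle, 86 mm across, 187 mm high, upright; origin at the centre of its underside. Bystander.
- pot: Black round plant pot, 98 mm across, 90 mm high, with a seedling reaching 170 mm; origin at the centre of its underside. Bystander.
- secateurs: Secateurs with yellow handles lying flat, 185 mm long along x (from -108 to +76 mm), 80 mm wide; origin at bench level, near the pivot. Bystander.
Not all that is in view belongs to the job. There is more than one size of the roller; the job needs the largest.

How it is judged:
On the way, in this order (a step that is already met when the one before it is completed fails the run):
1. the roller, taken from the holder, lies wheel down on the bench and has been let go (height (world z) of axle below 0.032 m and angle between roller's own z axis and vertical between 1.35 and 1.79 rad and angle between roller's own y axis and vertical above 1.3 rad and contact force between the fingers and roller below 0.3 N), for 0.2 s.
2. the roller's wheel rolls along the strip under pressure (it has turned more than 2.5 rad either way while bearing on the strip) ((value of joint wheel above 2.5 rad or value of joint wheel below -2.5 rad) and contact force between roller and strip above 2 N), for 0.05 s.
3. all eight sections of the strip are home (value of joint each of clip1, clip2, clip3, clip4, clip5, clip6, clip7, clip8 above 0.0045 m), for 0.2 s.
At the end, for the whole second after the job is handed in: All eight clip sections are within 1.5 mm of fully home; the roller has been let go and lies still on the bench, resting on its wheel and butt (wheel centre less than 32 mm above the bench, handle within about 12 degrees of level, axle within about 15 degrees of level) (all of step 1 and all of step 3 and linear speed of roller below 0.02 m/s); the robot touches nothing.
It fails at once if the strip is pushed with the gripper or arm (more than 3 N) (contact force between any of the fingers, the arm and strip above 3 N).
It fails at once if the bottle, pot or secateurs is moved more than 30 mm (distance of any of sprayer, pot, secateurs from where it was at the start of the episode above 0.03 m).
It fails at once if the bottle or pot is knocked over (angle between any of sprayer, pot's own z axis and vertical above 0.35 rad).
It also fails if it takes over 66 s, if anything falls off the work surface, if the arm or the gripper's body presses on something with over 40 N, if the wrist force passes 120 N, or if a joint passes its speed limit or range.

## Working session

There is one attempt and no reset: what is moved stays moved. The work goes in short steps, Python scripts to look and compute and a tool call to move; the robot and the scene stay as the last step left them, time stands still between calls to the robot, and variables do not carry over. Pictures are saved under pics/ and viewed, and the job is handed in when it is done.

Besides the shell and the picture viewer there is one more tool, called after "Emit:" by a JSON object that holds its "method" and its "body", one argument or row to a line. jog_arm: Moves the arm, as the interface text tells. Its arguments: {"type":"object","properties":{"rows":{"type":"array","items":{"type":"array"}},"newtons":{"type":"number"}},"required":["rows"]}

```bash
ls; mkdir -p pics
python3 - <<'E'
from cell import robot,camera,camera_info
import cv2
for n in ["scene","side","wrist"]:
    im=camera(n); cv2.imwrite(f"pics/{n}0.png",im); i=camera_info(n); print(n,i)
print(robot.read_state())
E
```

```text
pics
scene {'fx': 401.3978347346881, 'fy': 401.3978347346881, 'cx': 257.27799811909085, 'cy': 188.3159201530165, 'k1': 0.004126991794060234, 'extrinsics': array([[-0.80403283,  0.59455086, -0.00636276,  0.44600614],
       [-0.48792205, -0.65364363,  0.57851714,  0.10721873],
       [ 0.33979889,  0.4682513 ,  0.81564541, -1.46141321],
       [ 0.        ,  0.        ,  0.        ,  1.        ]])}
side {'fx': 405.9580738757931, 'fy': 405.9580738757931, 'cx': 255.2242895906098, 'cy': 189.13602088333647, 'k1': -0.06379279963473668, 'extrinsics': array([[ 0.90269971, -0.43023206,  0.00579679, -0.47990736],
       [ 0.25636738,  0.5486244 ,  0.79579334, -0.18192223],
       [-0.34555607, -0.71687631,  0.60554055, -1.11673536],
       [ 0.        ,  0.        ,  0.        ,  1.        ]])}
wrist {'fx': 332.97869880716604, 'fy': 332.97869880716604, 'cx': 253.579825717181, 'cy': 192.9161595713085, 'k1': -0.00750476730444232, 'extrinsics': array([[ 0.38125617,  0.92446806, -0.00159108, -0.64962244],
       [-0.89018571,  0.36665248, -0.2704355 ,  0.03146572],
       [-0.24942561,  0.10452156,  0.96273678, -0.39173957],
       [ 0.        ,  0.        ,  0.        ,  1.        ]])}
{'time_s': 0.15, 'joints': array([ 1.09639969e+00,  1.24377538e-01,  1.65135177e+00, -3.22772075e-05,
        1.36749517e+00, -8.25904316e-02]), 'qvel': array([ 0.00013059, -0.00130972, -0.00317337,  0.00038998,  0.00068565,
       -0.00127796]), 'tau': array([ 1.29725081e-04, -4.18192863e+01, -3.60470688e+01,  7.75815686e-02,
        4.68804908e-02, -9.26436041e-05]), 'tcp_pos': array([0.24806572, 0.6004019 , 0.29125997]), 'orientation': array([ 1.94649169e-01,  9.80872589e-01, -7.88822413e-04, -2.09106386e-04]), 'contact_force': array([-0.99807373, -0.7999425 , -0.08652269]), 'wrist_torque': array([ 0.04441429, -0.04463179, -0.00217136]), 'finger_gap': 0.09514659401077158}
```

View pics/scene0.png

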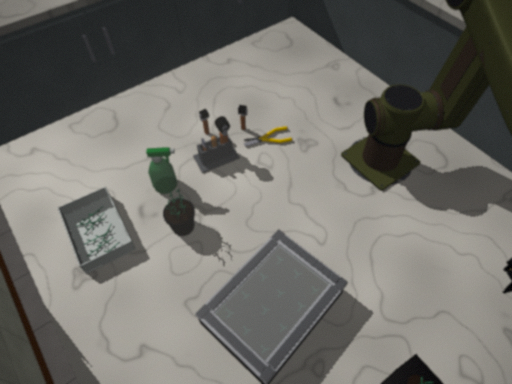

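View pics/side0.png

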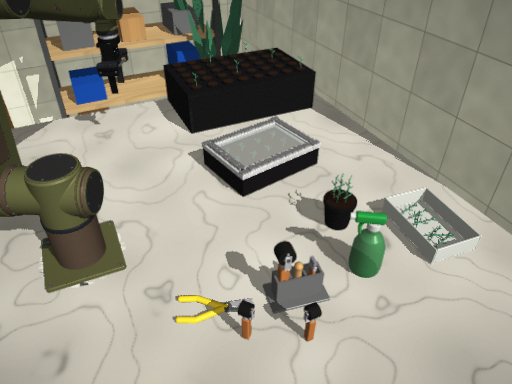

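View pics/wrist0.png

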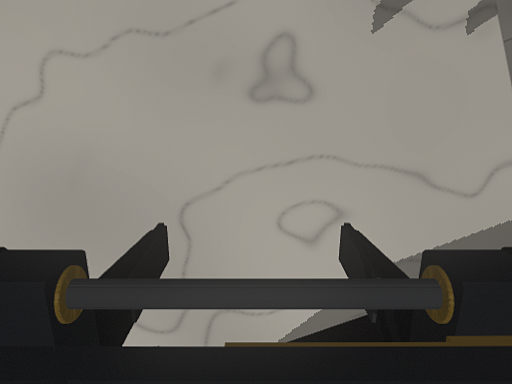

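The scene view shows the propagator at ~(275,300), the holder with the roller at ~(218,145), the bottle at ~(162,170), the pot at ~(180,215), the secateurs at ~(275,137) and two small decoy rollers at (204,120) and (243,115). The side view shows the holder at ~(298,285), with the roller's wheel at (285,252).

```bash
cat > h.py <<'E'
import numpy as np, cv2
from scipy.spatial.transform import Rotation as R
from scipy.optimize import least_squares
from cell import robot,camera,camera_info,spot_in,silhouettes,mark_of
def proj(i,P):
    P=np.atleast_2d(P); E=i['extrinsics']; c=P@E[:3,:3].T+E[:3,3]
    a=c[:,0]/-c[:,2]; b=-c[:,1]/-c[:,2]; s=1+i['k1']*(a*a+b*b)
    return np.c_[i['fx']*a*s+i['cx'], i['fy']*b*s+i['cy']]  # col,row
def ray(i,u,v):
    x=(u-i['cx'])/i['fx'];y=(v-i['cy'])/i['fy'];a,b=x,y
    for _ in range(10):
        s=1+i['k1']*(a*a+b*b);a,b=x/s,y/s
    E=i['extrinsics'];d=E[:3,:3].T@np.array([a,-b,-1.]);o=-E[:3,:3].T@E[:3,3]
    return o,d/np.linalg.norm(d)
def onz(i,u,v,z):
    o,d=ray(i,u,v);return o+d*(z-o[2])/d[2]
def tri(rays):
    A=0;b=0
    for o,d in rays:
        M=np.eye(3)-np.outer(d,d);A=A+M;b=b+M@o
    p=np.linalg.solve(A,b);res=[np.linalg.norm((np.eye(3)-np.outer(d,d))@(p-o)) for o,d in rays]
    return p,res
def delta(pt,Rt,st=None):
    """full delta from current pose to target in tool axes: rotvec deg, shift cm"""
    st=st or robot.read_state(); Rc=R.from_quat(st['orientation'])
    w=(Rc.inv()*Rt).as_rotvec(degrees=True); s=Rc.inv().apply(np.array(pt)-st['tcp_pos'])*100
    return w,s
E
python3 - <<'E'
from h import *
np.set_printoptions(precision=4,suppress=True)
I={n:camera_info(n) for n in("scene","side")}
for n in I: camera(n)
for lab in ["propagator","strip","holder","axle","handle","roller","sprayer","pot","secateurs"]:
    m={n:mark_of(n,lab) for n in I}
    for n in I: print(lab,n,[(np.round(q['at'],1),round(q['p'],2)) for q in m[n]][:4])
    if m['scene'] and m['side']:
        p,r=tri([ray(I[n],m[n][0]['at'][1],m[n][0]['at'][0]) for n in I]);print('   ',p,np.round(r,4))
    if lab in('roller','strip'):
        for n in I: print('  box',n,[(np.round(q['box']),round(q['p'],2)) for q in spot_in(n,lab)])
E
```

```text
propagator scene [(array([305.7, 272.8]), 0.8)]
propagator side [(array([164.3, 260.9]), 0.57), (array([224.7, 336. ]), 0.24)]
    [ 0.6463  0.196  -0.0006] [0.0016 0.0016]
strip scene [(array([258.7, 304.8]), 0.62)]
strip side [(array([155.3, 222.2]), 0.55), (array([222.3, 337.4]), 0.34)]
    [0.5009 0.1711 0.0894] [0.0099 0.0099]
  box scene [(array([282., 238.,  54.,  47.]), 0.63)]
  box side []
holder scene [(array([157.4, 220. ]), 0.72), (array([307.1, 273.6]), 0.59)]
holder side [(array([290.7, 295.1]), 0.77)]
    [ 0.4675 -0.3564  0.0013] [0.0054 0.0054]
axle scene [(array([124.6, 221.6]), 0.77), (array([115.1, 203.4]), 0.65), (array([110.4, 243. ]), 0.58)]
axle side [(array([308.2, 243.9]), 0.97), (array([253.3, 283.7]), 0.94), (array([309.8, 313.3]), 0.64)]
    [ 0.3551 -0.4158  0.0637] [0.0452 0.0452]
handle scene [(array([139.5, 224. ]), 0.8), (array([125. , 243.4]), 0.49), (array([125.8, 207.5]), 0.49)]
handle side [(array([326. , 309.2]), 0.97), (array([280.6, 284.9]), 0.81), (array([326.6, 244.2]), 0.72)]
    [ 0.4254 -0.4428 -0.0056] [0.0325 0.0325]
roller scene [(arra
[... 269 characters left out ...]
9.,  16.,  23.]), 0.82), (array([199., 109.,  11.,  27.]), 0.49), (array([239., 104.,  11.,  27.]), 0.44)]
  box side [(array([273., 242.,  25.,  38.]), 0.75), (array([305., 303.,  18.,  35.]), 0.75)]
sprayer scene [(array([183.7, 164.6]), 0.84), (array([152.8, 222.5]), 0.18)]
sprayer side [(array([264.9, 361.8]), 0.72), (array([154.4, 222.2]), 0.67)]
    [ 0.681  -0.3647  0.0041] [0.0041 0.0041]
pot scene [(array([227. , 181.7]), 0.66)]
pot side [(array([223.5, 337.5]), 0.81), (array([253.4, 284.8]), 0.16)]
    [ 0.7216 -0.1874 -0.0065] [0.0009 0.0009]
secateurs scene [(array([142.2, 260.7]), 0.88)]
secateurs side [(array([310.3, 221.2]), 0.78)]
    [ 0.2883 -0.3297 -0.0099] [0.0053 0.0053]
```

Run:
```python
from h import *
np.set_printoptions(precision=4,suppress=True)
I={n:camera_info(n) for n in("scene","side")}
p,r=tri([ray(I['scene'],221.6,124.6),ray(I['side'],283.7,253.3)]);print('axle',p,r)
p,r=tri([ray(I['scene'],224,139.5),ray(I['side'],284.9,280.6)]);print('handle',p,r)
a=cv2.imread('pics/scene0.png')[90:200,140:310];b=cv2.imread('pics/side0.png')[230:350,160:400]
cv2.imwrite('pics/z1.png',np.vstack([cv2.resize(a,(450,291),interpolation=3),cv2.resize(b,(450,225),interpolation=3)]))
a=cv2.imread('pics/scene0.png')[220:384,190:360];b=cv2.imread('pics/side0.png')[110:200,190:330]
cv2.imwrite('pics/z2.png',np.vstack([cv2.resize(a,(425,300),interpolation=3),cv2.resize(b,(425,270),interpolation=3)]))
# propagator yaw, via fit of top outer corners later
```

```text
axle [ 0.4356 -0.3571  0.1513] [np.float64(0.0031459676444218826), np.float64(0.003145967644421796)]
handle [ 0.4333 -0.3657  0.0675] [np.float64(0.0016887848136311282), np.float64(0.0016887848136311302)]
```

View pics/z1.png

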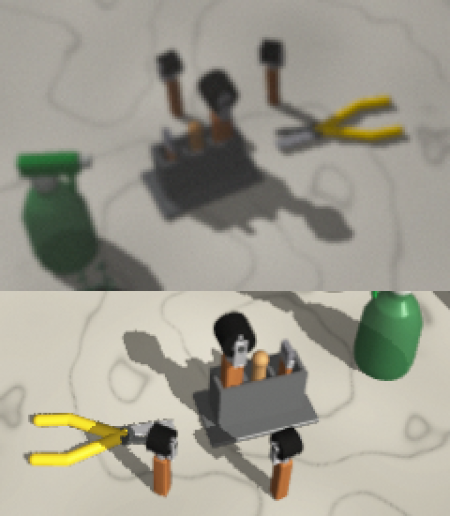

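View pics/z2.png

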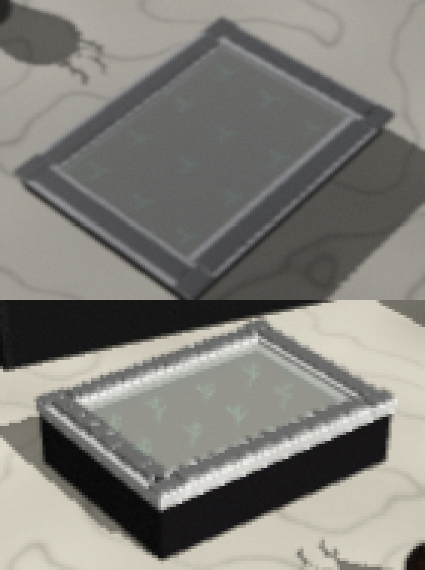

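Run:
```python
from h import *
np.set_printoptions(precision=4,suppress=True)
I={n:camera_info(n) for n in("scene","side","wrist")}
for a,b in [((204,114),(311.5,309.8)),((243,110.4),(243.9,308.2))]:
    print('decoy head',tri([ray(I['scene'],*a),ray(I['side'],*b)]))
for a,b in [((207.5,125.8),(309.2,326)),((243.4,125),(244.2,326.6))]:
    print('decoy handle',tri([ray(I['scene'],*a),ray(I['side'],*b)]))
st=robot.read_state();Rc=R.from_quat(st['orientation'])
E=I['wrist']['extrinsics'];o=-E[:3,:3].T@E[:3,3]
print('cam in tool',Rc.inv().apply(o-st['tcp_pos']),'look',Rc.inv().apply(-E[2,:3]),'right',Rc.inv().apply(E[0,:3]))
print(Rc.as_matrix())
# target: tcp above with tool down; look at (0.46,-0.36)
```

```text
decoy head (array([ 0.4343, -0.4849,  0.1   ]), [np.float64(0.0014910631676707778), np.float64(0.0014910631676706353)])
decoy head (array([ 0.3074, -0.4178,  0.0968]), [np.float64(0.002213122316182506), np.float64(0.00221312231618257)])
decoy handle (array([ 0.4322, -0.4829,  0.0396]), [np.float64(0.0018593149264189944), np.float64(0.001859314926418907)])
decoy handle (array([ 0.3093, -0.4154,  0.0244]), [np.float64(0.0031234580105558457), np.float64(0.003123458010555932)])
cam in tool [ 0.0761  0.0004 -0.0933] look [-0.2705  0.0002  0.9627] right [ 0.0007  1.     -0.    ]
[[-0.9242  0.3819  0.    ]
 [ 0.3819  0.9242 -0.    ]
 [-0.     -0.     -1.    ]]
```

Run:
```python
from h import *
np.set_printoptions(precision=2,suppress=True)
Rt=R.from_matrix(np.array([[-1,0,0],[0,1,0],[0,0,-1.]]).T)
print(delta([0.40,0.18,0.33],Rt))
```

```text
(array([ -0.  ,   0.  , -22.45]), array([-30.09, -33.09,  -3.77]))
```

Emit:
{"method": "jog_arm", "body": {
  "rows": [
    [[0,0,-7.5],[0,0,0],1],
    [[0,0,-7.5],[0,0,0],1],
    [[0,0,-7.5],[0,0,0],1],
    [[0,0,0],[-1.9,-5.2,-0.5],1],
    [[0,0,0],[-1.9,-5.2,-0.5],1],
    [[0,0,0],[-1.9,-5.2,-0.5],1],
    [[0,0,0],[-1.9,-5.2,-0.5],1],
    [[0,0,0],[-1.9,-5.2,-0.5],1],
    [[0,0,0],[-1.9,-5.2,-0.5],1],
    [[0,0,0],[-1.9,-5.2,-0.5],1],
    [[0,0,0],[-1.9,-5.2,-0.5],1],
    [[0,0,0],[0,0,0],1]
  ]
}}

```text
time_s: 2.85
tcp_pos: [0.4106, 0.1754, 0.3346]
orientation: [-0.008, 1.0, 0.0, 0.003]
contact_force: [-0.9, 0.2, 0.3]
finger_gap: 0.0946
```

```bash
cat > log.py <<'E'
from h import *
import json,sys
st=robot.read_state()
with open('states.jsonl','a') as f: f.write(json.dumps({k:np.array(st[k]).tolist() for k in st})+'\n')
E
python3 - <<'E'
import log
from h import *
i=camera_info('wrist');im=camera('wrist');cv2.imwrite('pics/w1.png',im);np.save('w1E.npy',i['extrinsics'])
print(mark_of('wrist','strip')[:2],spot_in('wrist','strip')[:2])
s=silhouettes('wrist','strip')
if s: m=s[0]['mask'];v=im.copy();v[m]=(0,0,255);cv2.imwrite('pics/w1m.png',v);np.save('w1m.npy',m)
print(robot.read_state()['joints'])
E
```

```text
[{'at': [254.0, 248.8], 'p': 0.84}] [{'box': [163.2, 230.0, 174.2, 47.4], 'p': 0.7}]
[ 2.92001864e-01 -3.71998873e-01  2.03140232e+00 -2.40163198e-04
  1.47826431e+00 -1.30258837e+00]
```

View pics/w1.png

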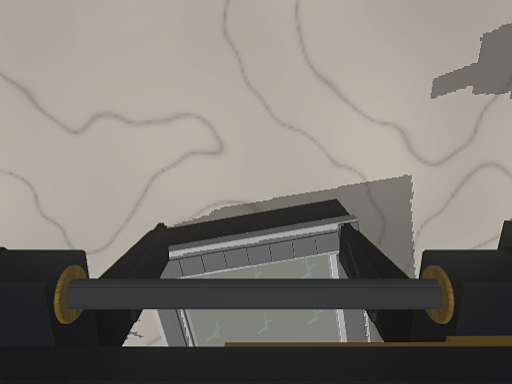

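The strip shows at rows 230-275, columns 165-340, close to the fingers. I'll move outward so it sits higher in the picture and I get a second view.

Emit:
{"method": "jog_arm", "body": {
  "rows": [
    [[0,0,0],[-4.5,0,0],1],
    [[0,0,0],[-4.5,0,0],1],
    [[0,0,0],[0,0,0],1]
  ]
}}

```text
time_s: 3.42
tcp_pos: [0.4993, 0.1865, 0.3329]
orientation: [-0.017, 1.0, 0.001, 0.001]
contact_force: [-0.2, 0.7, 0.9]
finger_gap: 0.095
```

Run:
```python
import log
from h import *
i=camera_info('wrist');im=camera('wrist');cv2.imwrite('pics/w2.png',im);np.save('w2E.npy',i['extrinsics'])
print(mark_of('wrist','strip')[:2],spot_in('wrist','strip')[:2])
cv2.imwrite('pics/w2z.png',cv2.resize(im[80:260,120:400],None,fx=2.8,fy=2.8,interpolation=cv2.INTER_CUBIC))
```

```text
[{'at': [175.3, 238.0], 'p': 0.61}] [{'box': [141.9, 152.6, 193.5, 50.0], 'p': 0.58}, {'box': [234.7, 164.8, 30.0, 23.4], 'p': 0.19}]
```

View pics/w2z.png

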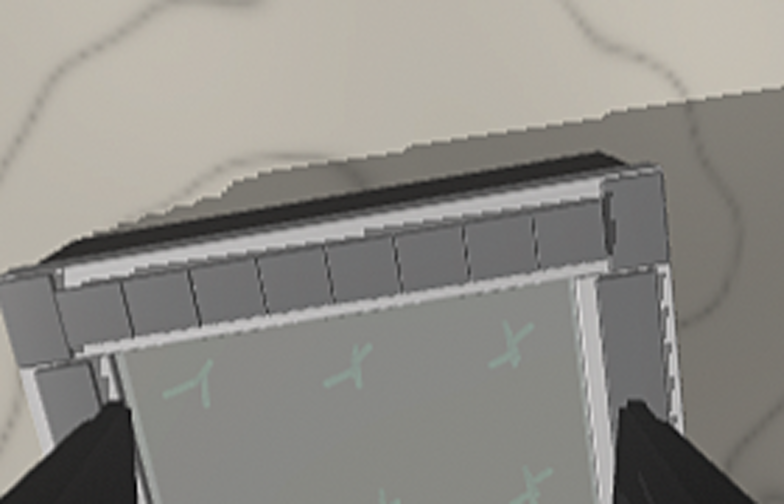

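The picture shows the eight-section strip with zoomed corners at about (57,290), (77,352), (603,198) and (608,262). I'll convert those and check against view 1.

Run:
```python
from h import *
np.set_printoptions(precision=4,suppress=True)
i=camera_info('wrist');i['extrinsics']=np.load('w2E.npy')
j=dict(i);j['extrinsics']=np.load('w1E.npy')
c=[(57,290),(77,352),(603,198),(608,262)]
P=[onz(i,120+x/2.8,80+y/2.8,0.097) for x,y in c]
for p in P: print(p)
a=(P[0]+P[1])/2;b=(P[2]+P[3])/2
print('len',np.linalg.norm(b-a),'mid',(a+b)/2,'yaw',np.degrees(np.arctan2(-(b-a)[0],(b-a)[1])), 'w',np.linalg.norm(P[0]-P[1]),np.linalg.norm(P[2]-P[3]))
print(tri([ray(i,238,175.3),ray(j,248.8,254.0)]))
for p in P: print(proj(j,p))
```

```text
[0.5104 0.0721 0.097 ]
[0.5339 0.0781 0.097 ]
[0.4702 0.2674 0.097 ]
[0.4933 0.2716 0.097 ]
len 0.19855343239851125 mid [0.502  0.1723 0.097 ] yaw 11.746298150619841 w 0.02429233739495247 0.023443214785809744
(array([0.4982, 0.1718, 0.0977]), [np.float64(0.00034413160514907973), np.float64(0.00034413160514905875)])
[[157.6988 262.3886]]
[[164.4199 281.4526]]
[[338.3329 231.2021]]
[[340.267  250.9574]]
```

Run:
```python
import cv2
im=cv2.imread('pics/w1.png');cv2.imwrite('pics/w1z.png',cv2.resize(im[180:300,130:390],None,fx=3,fy=3,interpolation=cv2.INTER_CUBIC))
```

```text
(no output)
```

View pics/w1z.png

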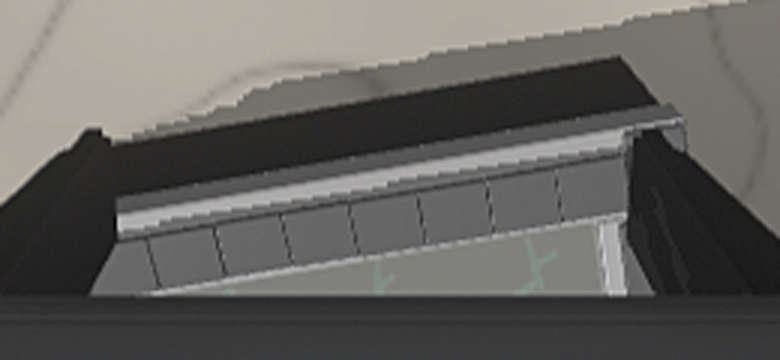

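Emit:
{"method": "jog_arm", "body": {
  "rows": [
    [[0,0,0],[0.8,-5.4,-0.5],1],
    [[0,0,0],[0.8,-5.4,-0.5],1],
    [[0,0,0],[0.8,-5.4,-0.5],1],
    [[0,0,0],[0.8,-5.4,-0.5],1],
    [[0,0,0],[0.8,-5.4,-0.5],1],
    [[0,0,0],[0.8,-5.4,-0.5],1],
    [[0,0,0],[0.8,-5.4,-0.5],1],
    [[0,0,0],[0.8,-5.4,-0.5],1],
    [[0,0,0],[0.8,-5.4,-0.5],1],
    [[0,0,0],[0.8,-5.4,-0.5],1],
    [[0,0,0],[0,0,0],1]
  ]
}}

```text
time_s: 4.95
tcp_pos: [0.4295, -0.3604, 0.3881]
orientation: [-0.026, 1.0, -0.001, 0.007]
contact_force: [-0.5, -0.0, -1.0]
finger_gap: 0.0951
```

Run:
```python
import log
from h import *
i=camera_info('wrist');im=camera('wrist');cv2.imwrite('pics/w3.png',im);np.save('w3E.npy',i['extrinsics'])
for l in ['axle','roller','handle','holder']: print(l,[(np.round(q['at'],1),round(q['p'],2)) for q in mark_of('wrist',l)[:3]])
print(robot.read_state()['joints'])
cv2.imwrite('pics/w3z.png',cv2.resize(im,None,fx=1.56,fy=1.56,interpolation=cv2.INTER_CUBIC))
```

```text
axle [(array([162.4, 146. ]), 0.91), (array([ 45.3, 198.4]), 0.77), (array([179.4, 254.7]), 0.65)]
roller [(array([147.8, 166.4]), 0.69), (array([ 55.7, 209.1]), 0.68)]
handle [(array([ 53.5, 209.3]), 0.91), (array([165.3, 256.6]), 0.86), (array([153.6, 159.7]), 0.81)]
holder []
[-0.79176016 -0.12418895  1.73957779  0.00899867  1.51583469 -2.42036791]
```

View pics/w3z.png

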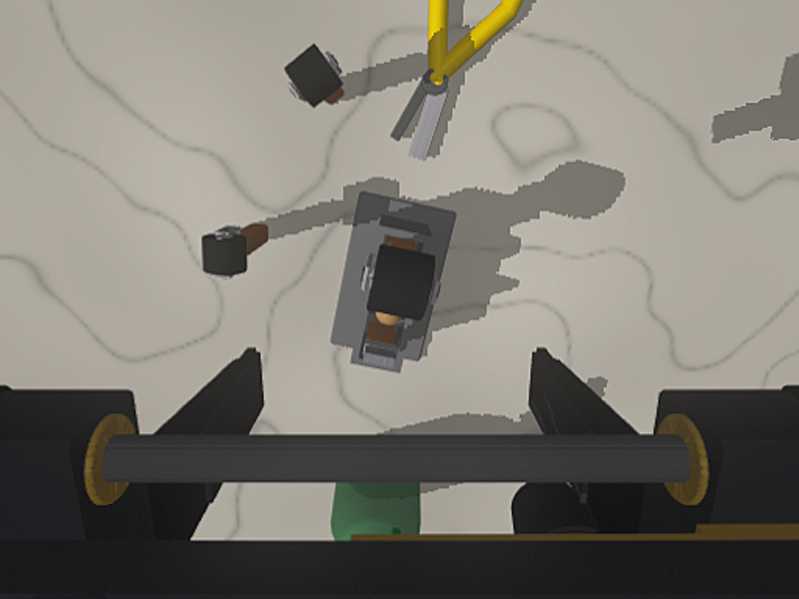

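The view shows the wheel at zoomed (402,283), its axle running across the holder's long side, and the foot corners at (362,192), (456,210) and (331,343). The decoys are at (313,75) and (225,250).

Run:
```python
from h import *
np.set_printoptions(precision=4,suppress=True)
i=camera_info('wrist');i['extrinsics']=np.load('w3E.npy')
s=1.5604
C=[onz(i,x/s,y/s,.008) for x,y in [(362,192),(456,210),(331,343)]]
for c in C: print(c)
d=C[2]-C[0];print('long',np.linalg.norm(d),np.degrees(np.arctan2(d[1],d[0])));e=C[1]-C[0];print('short',np.linalg.norm(e),np.degrees(np.arctan2(e[1],e[0])))
cen=C[0]+d/2+e/2;print('holder centre',cen)
u=d/np.linalg.norm(d);print('roller pred',cen-u*.037)
print('axle z=.154',onz(i,254.7,179.4,.154))
W=onz(i,402/s,283/s,.165);print('wheel top ctr',W)
for z in(.15,.16):
  a=onz(i,367/s,277/s,z);b=onz(i,437/s,290/s,z);print('cheeks',a,b,np.degrees(np.arctan2(-(b-a)[0],(b-a)[1])),np.linalg.norm(b-a))
I={n:camera_info(n) for n in("scene","side")}
print(tri([ray(i,254.7,179.4),ray(I['scene'],221.6,124.6),ray(I['side'],283.7,253.3)]))
print(tri([ray(i,198.4,45.3) if 0 else ray(i,198.4,45.3),ray(I['scene'],243,110.4),ray(I['side'],243.9,308.2)]))
# fit kinematics
import json
S=[json.loads(l) for l in open('states.jsonl')]
print(len(S))
```

```text
[ 0.3921 -0.393   0.008 ]
[ 0.4036 -0.3079  0.008 ]
[ 0.5377 -0.4181  0.008 ]
long 0.14775969775600167 -9.784955046527605
short 0.08593844904212126 82.35278739019684
holder centre [ 0.4707 -0.363   0.008 ]
roller pred [ 0.4342 -0.3567  0.008 ]
axle z=.154 [ 0.4345 -0.3592  0.154 ]
wheel top ctr [ 0.4336 -0.3564  0.165 ]
cheeks [ 0.4346 -0.3791  0.15  ] [ 0.441  -0.3328  0.15  ] -7.788676048503041 0.04681579920125348
cheeks [ 0.4321 -0.3787  0.16  ] [ 0.4383 -0.3337  0.16  ] -7.788676048502999 0.04539871162636746
(array([ 0.4353, -0.3581,  0.1512]), [np.float64(0.001114696164541379), np.float64(0.0029654911293997954), np.float64(0.0034768907010224886)])
(array([ 0.3063, -0.4214,  0.0977]), [np.float64(0.0045266420606141795), np.float64(0.003588028549976848), np.float64(0.003787410858954397)])
3
```

```bash
cat > kin.py <<'E'
from h import *
import json
def fk(q,p):
    d1,a1,L2,a3,L4,L6=p
    R1=R.from_euler('z',q[0])
    def pit(a): return R.from_euler('y',a)
    # link dirs: along local z, pitch about y
    T=R1; P=np.array([0,0,d1])+T.apply([a1,0,0])
    T=T*pit(q[1]);P=P+T.apply([0,0,L2])
    T=T*pit(q[2]);P=P+T.apply([a3,0,L4])
    T=T*R.from_euler('z',q[3])*pit(q[4]);P=P+T.apply([0,0,L6])
    T=T*R.from_euler('z',q[5])
    return P,T
def load(): return [json.loads(l) for l in open('states.jsonl')]
def fit(reg=1e-3):
    S=load();p0=np.array([.2,0,.5,0,.5,.2])
    f=lambda p:np.r_[np.concatenate([fk(s['joints'],p)[0]-s['tcp_pos'] for s in S]),reg*(p-p0)]
    r=least_squares(f,p0);return r.x,f(r.x)[:-6]
def rotfix():
    S=load();return [ (fk(s['joints'],[0]*6)[1].inv()*R.from_quat(s['orientation'])) for s in S]
def ik(pos,Rt,p,C,q0):
    f=lambda q:np.r_[(fk(q,p)[0]-pos)*5,((fk(q,p)[1]*C).inv()*Rt).as_rotvec()]
    lo=[-2.61,-1.02,.03,-1.35,.32,-2.91];hi=[2.61,2.33,2.71,4.49,2.68,2.91]
    best=None
    for k in range(8):
        q=np.clip(np.array(q0)+np.random.RandomState(k).randn(6)*(0 if k==0 else .5),np.array(lo)+.01,np.array(hi)-.01)
        r=least_squares(f,q,bounds=(lo,hi))
        if best is None or r.cost<best.cost-1e-9: best=r
    return best.x,best.cost
E
python3 - <<'E'
import log
from kin import *
np.set_printoptions(precision=4,suppress=True)
st=[-0,]
# add initial state
S0={'joints':[1.09639969,.124377538,1.65135177,-3.2e-5,1.36749517,-.0825904316],'tcp_pos':[0.24806572,0.6004019,0.29125997],'orientation':[1.94649169e-01,9.80872589e-01,-7.88822413e-04,-2.09106386e-04]}
open('states.jsonl','a').write(json.dumps(S0)+'\n')
p,e=fit();print(p,np.abs(e).max())
for r in rotfix(): print(r.as_rotvec())
E
```

```text
[ 5.6458 -0.0225  0.4244 -0.447   0.5487  6.1025] 0.057252919772730726
[-0.      0.      1.5708]
[-0.     -0.      1.5708]
[-0.     -0.      1.5708]
[ 0.     -0.      1.5708]
[ 0.     -0.      1.5708]
```

Run:
```python
from kin import *
np.set_printoptions(precision=2,suppress=True)
a=np.radians(-8.7);u=np.array([np.cos(a),np.sin(a),0]);v=np.array([-np.sin(a),np.cos(a),0]);Z=np.array([0,0,1.])
def tool(p): # pitch below horizontal deg, camera above
    p=np.radians(p);z=np.cos(p)*u-np.sin(p)*Z;y=-v;x=np.cross(y,z);return R.from_matrix(np.c_[x,y,z])
print(delta([0.36,-0.345,.39],tool(90)))
Rd=tool(90);print('then to 35:',(Rd.inv()*tool(35)).as_rotvec(degrees=True))
H=np.array([.4345,-.357,.099]);print('pre',H-.164*tool(35).as_matrix()[:,2],'grasp',H-.064*tool(35).as_matrix()[:,2])
```

```text
(array([  -1.16,   -0.04, -168.01]), array([ 6.99,  1.62, -0.31]))
then to 35: [ 0. 55.  0.]
pre [ 0.3  -0.34  0.19] grasp [ 0.38 -0.35  0.14]
```

Emit:
{"method": "jog_arm", "body": {
  "rows": [
    [[0,0,10.7],[0,0,0],1],
    [[0,0,10.7],[0,0,0],1],
    [[0,0,10.7],[0,0,0],1],
    [[0,0,10.7],[0,0,0],1],
    [[0,0,10.7],[0,0,0],1],
    [[0,0,10.7],[0,0,0],1],
    [[0,0,10.7],[0,0,0],1],
    [[0,0,10.7],[0,0,0],1],
    [[0,0,10.7],[0,0,0],1],
    [[0,0,10.7],[0,0,0],1],
    [[0,0,10.7],[0,0,0],1],
    [[0,0,10.7],[0,0,0],1],
    [[0,0,10.7],[0,0,0],1],
    [[0,0,10.7],[0,0,0],1],
    [[0,0,10.7],[0,0,0],1],
    [[0,0,10.7],[0,0,0],1],
    [[0,9,10.7],[-3,0,0],1],
    [[0,9,10.7],[-3,0,0],1]
  ]
}}

```text
time_s: 7.45
tcp_pos: [0.3795, -0.3355, 0.3847]
orientation: [0.99, -0.044, 0.13, -0.012]
contact_force: [-0.4, -0.6, 0.7]
finger_gap: 0.0951
```

```bash
cat >> kin.py <<'E'
a_=np.radians(-8.7);u=np.array([np.cos(a_),np.sin(a_),0]);v=np.array([-np.sin(a_),np.cos(a_),0]);Z=np.array([0,0,1.])
def tool(p):
    p=np.radians(p);z=np.cos(p)*u-np.sin(p)*Z;y=-v;x=np.cross(y,z);return R.from_matrix(np.c_[x,y,z])
E
python3 - <<'E'
import log
from kin import *
np.set_printoptions(precision=3,suppress=True)
print(robot.read_state()['joints'])
for r in rotfix(): print(r.as_rotvec())
print(delta([.30,-.337,.193],tool(35)))
E
```

```text
[-0.921 -0.329  1.927  0.219  1.398  0.717]
[-0.     0.     1.571]
[-0.    -0.     1.571]
[-0.    -0.     1.571]
[ 0.    -0.     1.571]
[ 0.    -0.     1.571]
[0.    0.    1.571]
(array([-3.98 , 40.216,  1.995]), array([-12.547,   1.518,  16.466]))
```

```bash
sed -i 's/d1,a1,L2,a3,L4,L6=p/d1,a1,L2,a3,L4,L6,b=p/; s/T.apply(\[a1,0,0\])/T.apply([a1,b,0])/; s/p0=np.array(\[.2,0,.5,0,.5,.2\])/p0=np.array([.2,0,.5,0,.5,.2,0])/; s/\[:-6\]/[:-7]/; s/\[0\]\*6/[0]*7/' kin.py
python3 - <<'E'
from kin import *
np.set_printoptions(precision=4,suppress=True)
p,e=fit();print(p,np.abs(e).max())
C=R.from_rotvec([0,0,np.pi/2])
q0=robot.read_state()['joints']
H=np.array([.4345,-.357,.099])
for pt in (35,25,45):
  for dd in (.164,.104,.064):
    T=tool(pt);q,c=ik(H-dd*T.as_matrix()[:,2],T,p,C,q0);print(pt,dd,q,c)
E
```

```text
[0.2232 0.     0.4524 0.0424 0.6131 0.2146 0.0536] 5.223158743850043e-07
35 0.164 [-1.3399 -0.4504  2.4891  1.1135  1.0101 -0.212 ] 1.797008241075019e-22
35 0.104 [-1.2114 -0.2846  2.4441  1.2285  0.8609 -0.2963] 2.8218104376330982e-27
35 0.064 [-1.1358 -0.1713  2.4039  1.3213  0.7809 -0.3674] 6.960566606586208e-31
25 0.164 [-1.4364 -0.3683  2.5497  1.3452  1.1018 -0.4926] 2.4964738923817787e-27
25 0.104 [-1.2817 -0.2098  2.4912  1.488   0.9657 -0.5854] 4.2075606964373726e-20
25 0.064 [-1.1911 -0.1038  2.4427  1.5902  0.8969 -0.6543] 1.6696560132669042e-25
45 0.164 [-1.2279 -0.4598  2.4018  0.8587  0.9651  0.0686] 6.994210642642515e-19
45 0.104 [-1.1295 -0.3045  2.3741  0.9359  0.8157  0.0121] 1.9105046482463e-20
45 0.064 [-1.0709 -0.1954  2.3453  1.0049  0.7288 -0.042 ] 1.1144559005622088e-21
```

Emit:
{"method": "jog_arm", "body": {
  "rows": [
    [[-1,10,0.5],[0,0,0],1],
    [[-1,10,0.5],[0,0,0],1],
    [[-1,10,0.5],[0,0,0],1],
    [[-1,10,0.5],[0,0,0],1],
    [[0,0,0],[-5,0.3,1.1],1],
    [[0,0,0],[-5,0.3,1.1],1],
    [[0,0,0],[-5,0.3,1.1],1],
    [[0,0,0],[-3,0.3,1.1],1],
    [[0,0,0],[0,0,0],1]
  ]
}}

```text
time_s: 8.57
tcp_pos: [0.3158, -0.3264, 0.2075]
orientation: [0.879, -0.06, 0.471, 0.037]
contact_force: [-0.8, 0.3, 0.3]
finger_gap: 0.0953
```

Run:
```python
import log
from kin import *
np.set_printoptions(precision=3,suppress=True)
print(robot.read_state()['joints'])
H=np.array([.4345,-.357,.099]);T=tool(35)
print(delta(H-.164*T.as_matrix()[:,2],T))
i=camera_info('wrist');im=camera('wrist');np.save('w4E.npy',i['extrinsics'])
print('axle proj',proj(i,H+[0,0,.055]),'handle',proj(i,H))
for l in ['axle','handle']: print(l,[(np.round(q['at'],1),round(q['p'],2)) for q in mark_of('wrist',l)[:3]])
cv2.imwrite('pics/w4.png',cv2.resize(im,None,fx=1.56,fy=1.56,interpolation=cv2.INTER_CUBIC))
im=camera('side');cv2.imwrite('pics/s4.png',cv2.resize(im[180:370,130:400],None,fx=2.5,fy=2.5,interpolation=cv2.INTER_CUBIC))
```

```text
[-1.3   -0.486  2.493  1.131  1.001 -0.187]
(array([-0.246, -1.446,  0.748]), array([-1.901,  1.204, -0.245]))
axle proj [[273.293 181.153]] handle [[269.711 226.889]]
axle [(array([207.5, 423.5]), 0.61), (array([177.4, 275.7]), 0.59)]
handle [(array([247.8, 268.5]), 0.96), (array([250.1, 399. ]), 0.96)]
```

View pics/w4.png

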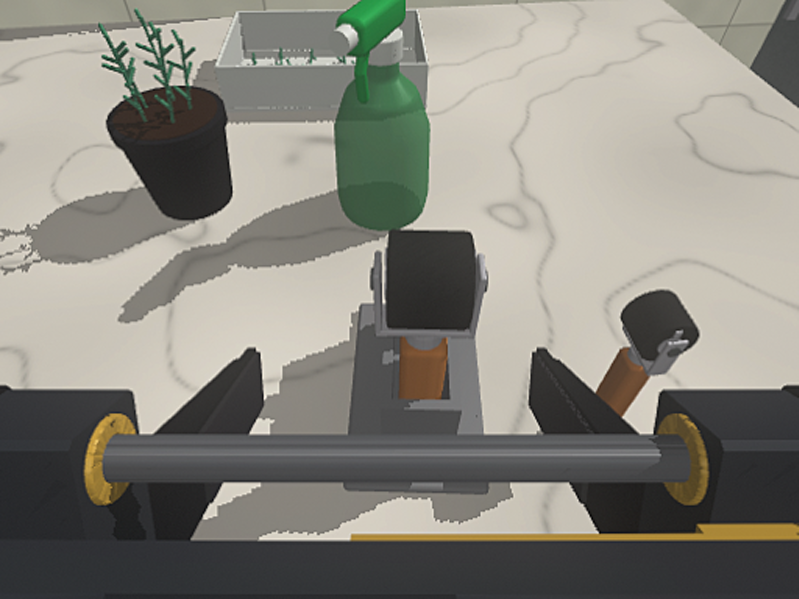

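View pics/s4.png

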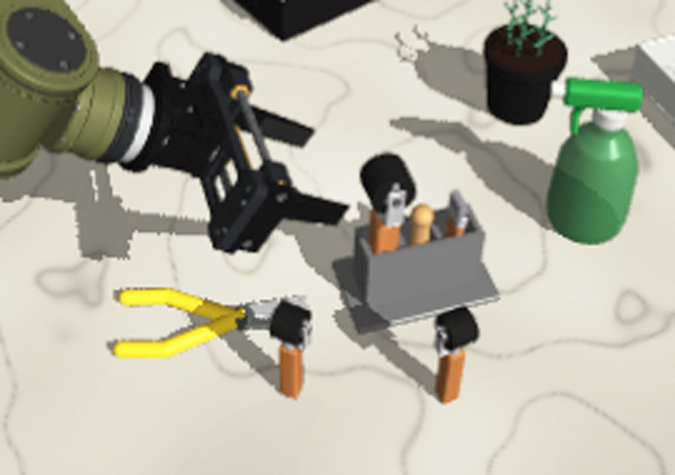

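Emit:
{"method": "jog_arm", "body": {
  "rows": [
    [[-0.3,-1.4,0.8],[-1.9,1.3,0],1],
    [[0,0,0],[0,0,0],1],
    [[0,0,0],[0,0,3],1],
    [[0,0,0],[0,0,3],1],
    [[0,0,0],[0,0,0],1]
  ]
}}

```text
time_s: 9.4
tcp_pos: [0.3583, -0.3522, 0.1732]
orientation: [0.881, -0.061, 0.466, 0.045]
contact_force: [-0.1, 0.9, 0.8]
finger_gap: 0.0949
```

Run:
```python
import log
from kin import *
np.set_printoptions(precision=3,suppress=True)
H=np.array([.4345,-.357,.099])-v*.001;T=tool(35)
print(delta(H-.064*T.as_matrix()[:,2],T))
i=camera_info('wrist');im=camera('wrist')
print('axle proj',proj(i,H+[0,0,.055])*1.56,'handle',proj(i,H)*1.56)
cv2.imwrite('pics/w5.png',cv2.resize(im,None,fx=1.56,fy=1.56,interpolation=cv2.INTER_CUBIC))
```

```text
(array([ 0.645, -0.877,  1.145]), array([-1.769, -0.663,  4.054]))
axle proj [[378.585 311.109]] handle [[378.885 394.423]]
```

View pics/w5.png

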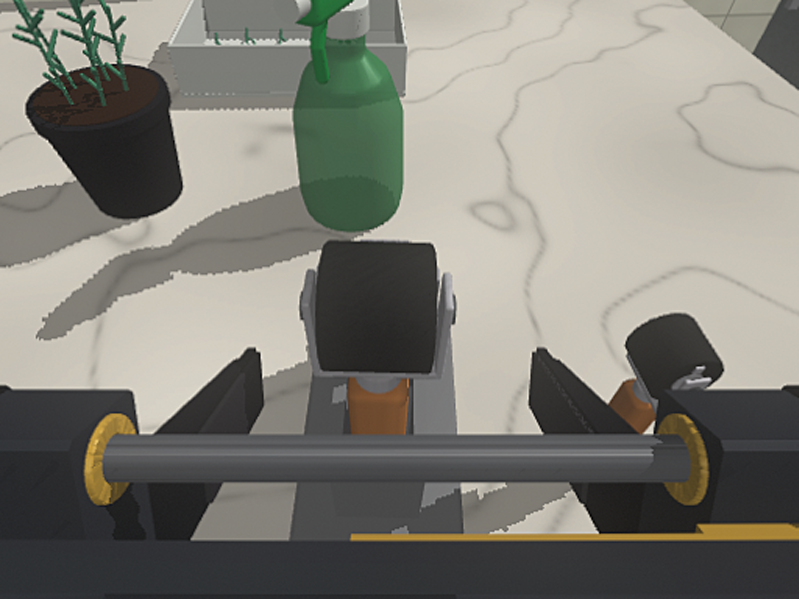

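Emit:
{"method": "jog_arm", "body": {
  "rows": [
    [[0.6,-0.9,1.1],[-1.7,-0.6,0],1],
    [[0,0,0],[0,0,0],1],
    [[0,0,0],[0,0,1.5],1],
    [[0,0,0],[0,0,0],1]
  ]
}}

```text
time_s: 9.95
tcp_pos: [0.36, -0.3479, 0.1531]
orientation: [0.884, -0.068, 0.461, 0.038]
contact_force: [0.2, -0.3, -0.4]
finger_gap: 0.0947
```

```bash
cat > d5.py <<'E'
import log
from kin import *
np.set_printoptions(precision=3,suppress=True)
H=np.array([.4345,-.357,.099])-v*.001;T=tool(35)
print(delta(H-.064*T.as_matrix()[:,2],T), robot.read_state()['joints'], robot.read_state()['contact_force'])
E
python3 d5.py
```

```text
(array([ 0.326, -0.144,  0.118]), array([-0.132, -0.147,  2.85 ])) [-1.189 -0.25   2.431  1.259  0.832 -0.321] [ 0.216 -0.266 -0.373]
```

Emit:
{"method": "jog_arm", "body": {
  "rows": [
    [[0.3,0,0],[-0.1,-0.1,1.4],1],
    [[0,0,0],[0,0,1.4],1],
    [[0,0,0],[0,0,0],1]
  ]
}}

```text
time_s: 10.32
tcp_pos: [0.3821, -0.3516, 0.1376]
orientation: [0.883, -0.067, 0.462, 0.037]
contact_force: [0.3, -0.1, 0.3]
finger_gap: 0.0952
```

```bash
python3 d5.py
python3 - <<'E'
from h import *
im=camera('side');cv2.imwrite('pics/s6.png',cv2.resize(im[200:340,180:380],None,fx=3.5,fy=3.5,interpolation=cv2.INTER_CUBIC))
E
```

```text
(array([ 0.189, -0.257,  0.148]), array([-0.143, -0.158,  0.118])) [-1.14  -0.171  2.402  1.325  0.783 -0.373] [ 0.312 -0.137  0.256]
```

View pics/s6.png

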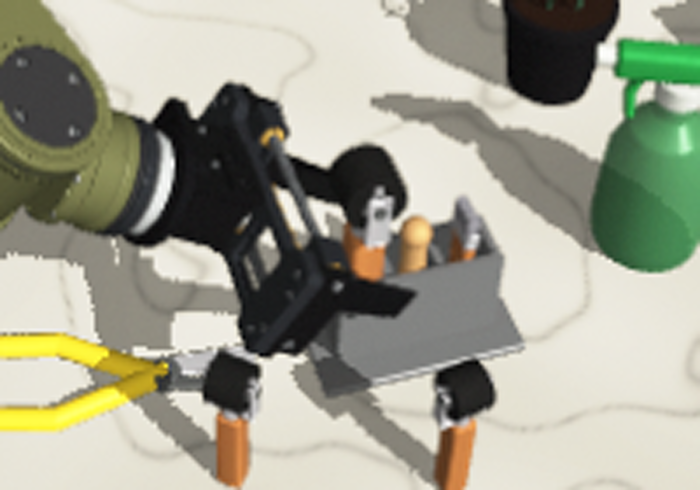

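Emit:
{"method": "jog_arm", "body": {
  "newtons": 35,
  "rows": [
    [[0,0,0],[-0.1,-0.1,0],0.4],
    [[0,0,0],[0,0,0],0],
    [[0,0,0],[0,0,0],0],
    [[0,0,0],[0,0,0],0],
    [[0,0,0],[0,0,0],0]
  ]
}}

```text
time_s: 11.0
tcp_pos: [0.3812, -0.3509, 0.1379]
orientation: [0.883, -0.067, 0.463, 0.038]
contact_force: [0.7, -0.8, 0.8]
finger_gap: 0.0504
```

```bash
python3 d5.py
python3 - <<'E'
from h import *
im=camera('side');cv2.imwrite('pics/s7.png',cv2.resize(im[200:340,180:380],None,fx=3.5,fy=3.5,interpolation=cv2.INTER_CUBIC))
im=camera('wrist');cv2.imwrite('pics/w7.png',im)
E
```

```text
(array([ 0.28 , -0.327,  0.193]), array([-0.107, -0.101,  0.223])) [-1.141 -0.176  2.405  1.326  0.783 -0.375] [ 0.7   -0.803  0.838]
```

View pics/s7.png

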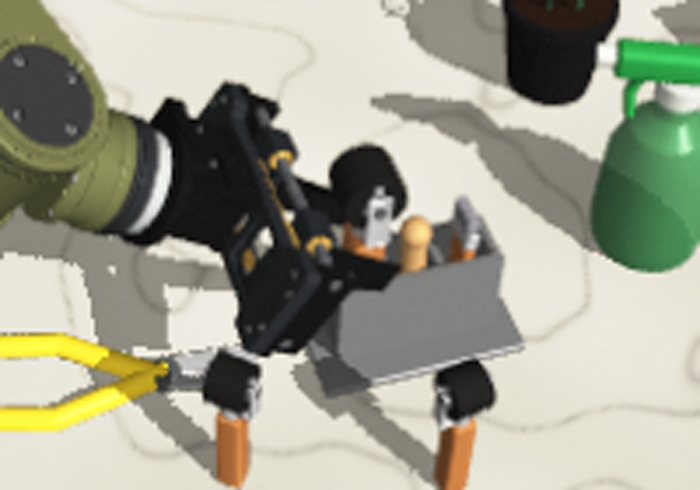

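View pics/w7.png

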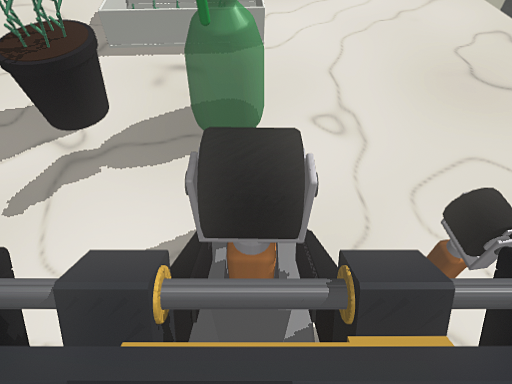

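Emit:
{"method": "jog_arm", "body": {
  "rows": [
    [[0,0,0],[0,0,0.1],0],
    [[0,0,0],[0,0,0],0],
    [[0,0,0],[0,0,0],0],
    [[0,0,0],[0,0,0],0],
    [[0,0,0],[0,0,0],0]
  ]
}}

```text
time_s: 11.72
tcp_pos: [0.3821, -0.3509, 0.1371]
orientation: [0.883, -0.067, 0.463, 0.038]
contact_force: [0.1, 0.1, 0.2]
finger_gap: 0.0237
```

```bash
python3 d5.py
python3 - <<'E'
from kin import *
p,e=fit();C=R.from_rotvec([0,0,np.pi/2]);st=robot.read_state();q=st['joints']
Rc=R.from_quat(st['orientation']);P=st['tcp_pos']
print('lift in tool axes (cm per 1cm up):',Rc.inv().apply([0,0,1]))
for dz in (.05,.1): print(ik(P+[0,0,dz],Rc,p,C,q))
# after lift go to lay area
for yaw in(-8.7,20,50):
  for pt in (35,60,86):
    a=np.radians(yaw);uu=np.array([np.cos(a),np.sin(a),0]);vv=np.array([-np.sin(a),np.cos(a),0]);pp=np.radians(pt);z=np.cos(pp)*uu-np.sin(pp)*Z;T=R.from_matrix(np.c_[np.cross(-vv,z),-vv,z])
    print(yaw,pt,ik(np.array([.38,-.12,.15]),T,p,C,q))
E
```

```text
(array([ 0.255, -0.315,  0.185]), array([-0.095, -0.088,  0.106])) [-1.139 -0.172  2.404  1.328  0.782 -0.377] [0.081 0.059 0.232]
lift in tool axes (cm per 1cm up): [ 0.8222857   0.0051987  -0.56905115]
(array([-1.13937856, -0.28134005,  2.38625364,  1.21088014,  0.81936796,
       -0.20840406]), np.float64(9.406139641292957e-22))
(array([-1.13937856, -0.36989314,  2.35532994,  1.11308133,  0.86696721,
       -0.06154932]), np.float64(1.9137485917138454e-28))
-8.7 35 (array([-0.653226  , -0.76517848,  2.71      ,  0.8793077 ,  0.53944846,
        0.43729856]), np.float64(0.004084876818122147))
-8.7 60 (array([-0.5461011 , -0.65302139,  2.56784008,  0.2833521 ,  0.75731745,
        1.01644935]), np.float64(1.881875905875017e-20))
-8.7 86 (array([-0.45200933, -0.37905209,  2.35283883,  0.02313111,  1.10121276,
        1.26085018]), np.float64(1.4092566853393353e-19))
20 35 (array([-0.8900792 , -0.5633552 ,  2.63700211,  1.1208976 ,  1.03546722,
       -0.27206753]), np.float64(2.5332010018944e-16))
20 60 (array([-0.67964938, -0.5443209 ,  2.50891337,  0.54862814,  0.96367378,
        0.27213346]), np.float64(1.0961124992652553e-19))
20 86 (array([-0.46849908, -0.36998154,  2.34651276,  0.05662174,  1.11789931,
        0.72965089]), np.float64(4.796869724474303e-21))
50 35 (array([-0.90745233, -0.24778545,  2.43431332,  0.95534632,  1.37727427,
       -0.62026945]), np.float64(1.2183264141767615e-23))
50 60 (array([-0.72138331, -0.37140172,  2.39985935,  0.56873307,  1.1893901 ,
       -0.26042473]), np.float64(5.240744336178728e-24))
50 86 (array([-0.47788335, -0.351357  ,  2.33333581,  0.07480186,  1.14539159,
        0.1898511 ]), np.float64(6.168408027799174e-23))
```

Emit:
{"method": "jog_arm", "body": {
  "rows": [
    [[0,0,0],[1.23,0,-0.86],0],
    [[0,0,0],[1.23,0,-0.86],0],
    [[0,0,0],[1.65,0,-1.15],0],
    [[0,0,0],[1.65,0,-1.15],0],
    [[0,0,0],[1.65,0,-1.15],0],
    [[0,0,0],[1.65,0,-1.15],0],
    [[0,0,0],[1.65,0,-1.15],0],
    [[0,0,0],[0,0,0],0]
  ]
}}

```text
time_s: 12.72
tcp_pos: [0.3792, -0.3458, 0.2607]
orientation: [0.887, -0.068, 0.455, 0.033]
contact_force: [-1.2, -0.7, -2.1]
finger_gap: 0.024
```

```bash
python3 d5.py
python3 - <<'E'
from h import *
im=camera('side');cv2.imwrite('pics/s8.png',cv2.resize(im[170:340,150:380],None,fx=3,fy=3,interpolation=cv2.INTER_CUBIC))
E
```

```text
(array([-0.123,  0.681, -0.096]), array([-9.919,  0.405,  7.607])) [-1.138 -0.419  2.341  1.045  0.902  0.031] [-1.195 -0.711 -2.126]
```

View pics/s8.png

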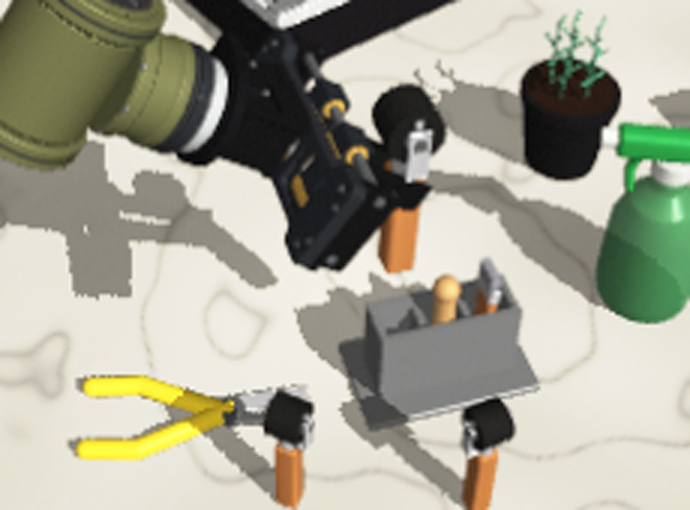

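```bash
cat >> kin.py <<'E'
def tl(yaw,pt):
    a=np.radians(yaw);uu=np.array([np.cos(a),np.sin(a),0]);vv=np.array([-np.sin(a),np.cos(a),0]);pp=np.radians(pt);z=np.cos(pp)*uu-np.sin(pp)*Z;return R.from_matrix(np.c_[np.cross(-vv,z),-vv,z])
CC=R.from_rotvec([0,0,np.pi/2])
E
python3 - <<'E'
from kin import *
np.set_printoptions(precision=3,suppress=True)
p,e=fit();print(p);st=robot.read_state();q=st['joints']
for yaw in (-8.7,25,40,60,101.7):
  for pt in (35,78,121):
    T=tl(yaw,pt);P=np.array([.40,-.10,.024 if pt==121 else .2])-.064*T.as_matrix()[:,2]
    print(yaw,pt,P,*ik(P,T,p,CC,q),delta(P,T))
E
```

```text
[0.223 0.    0.452 0.042 0.613 0.215 0.054]
-8.7 35 [ 0.348 -0.092  0.237] [-0.632 -1.02   2.67   0.595  0.781  0.795] 0.015606809814665319 (array([-0.208,  0.782, -0.183]), array([ -5.899, -24.553,  -4.18 ]))
-8.7 78 [ 0.387 -0.098  0.263] [-0.412 -0.587  2.298  0.057  1.229  1.297] 2.098278340017228e-31 (array([ -0.266, -42.218,  -0.097]), array([ -1.511, -24.561,  -2.52 ]))
-8.7 121 [ 0.433 -0.105  0.079] [-0.318  0.199  2.02  -0.086  1.458  1.438] 1.7689646264447463e-17 (array([ -0.304, -85.218,   0.008]), array([-13.711, -24.469,  11.977]))
25 35 [ 0.352 -0.122  0.237] [-0.99  -0.769  2.583  0.993  1.315 -0.121] 2.5852965633723334e-17 (array([ 27.27 ,   0.68 , -19.695]), array([ -5.374, -21.643,  -3.476]))
25 78 [ 0.388 -0.106  0.263] [-0.49  -0.543  2.271  0.174  1.29   0.607] 4.674192972579199e-18 (array([ 18.563, -41.055, -28.956]), array([ -1.378, -23.822,  -2.342]))
25 121 [ 0.43  -0.086  0.079] [-0.175  0.153  2.074 -0.306  1.381  1.089] 4.838668144513502e-27 (array([  7.138, -82.643, -36.174]), array([-14.041, -26.299,  11.534]))
40 35 [ 0.36  -0.134  0.237] [-0.992 -0.53
[... 787 characters left out ...]
 ,  -1.837]))
60 121 [ 0.416 -0.071  0.079] [-0.062  0.031  2.207 -0.515  1.213  0.721] 1.1438593770379976e-26 (array([ 14.774, -74.185, -73.197]), array([-14.948, -27.543,  10.285]))
101.7 35 [ 0.411 -0.151  0.237] [-0.725  0.047  1.994  0.545  1.902 -0.971] 2.77371275032683e-28 (array([ 89.844,   0.264, -64.049]), array([ -1.749, -19.632,   1.538]))
101.7 78 [ 0.403 -0.113  0.263] [-0.486 -0.341  2.135  0.162  1.483 -0.715] 1.0149246021447258e-20 (array([ 61.118, -28.356, -94.058]), array([ -0.458, -23.312,  -1.069]))
101.7 121 [ 0.393 -0.068  0.079] [-0.035 -0.211  2.428 -0.686  0.91   0.188] 5.027313425289376e-25 (array([  23.542,  -55.759, -115.558]), array([-16.32 , -27.564,   8.382]))
```

Emit:
{"method": "jog_arm", "body": {
  "rows": [
    [[0,-5,0],[0,-2.5,0],0],
    [[0,-8,0],[0,-2.5,0],0],
    [[0,-8,0],[0,-2.5,0],0],
    [[0,-8,0],[0,-2.5,0],0],
    [[0,-8,0],[0,-2.5,0],0],
    [[0,-8,0],[0,-2.5,0],0],
    [[0,-8,0],[0,-2.5,0],0],
    [[0,-8,0],[0,-2.5,0],0],
    [[0,-8,0],[0,-2.5,0],0],
    [[0,-8,0],[0,-2,0],0],
    [[0,0,0],[0,0,0],0]
  ]
}}

```text
time_s: 14.15
tcp_pos: [0.4101, -0.089, 0.2397]
orientation: [0.97, -0.07, -0.232, -0.03]
contact_force: [-0.2, -0.3, -2.8]
finger_gap: 0.0238
```

Run:
```python
import log
from kin import *
np.set_printoptions(precision=3,suppress=True)
T=tl(-8.7,121);P=np.array([.40,-.10,.024])-.064*T.as_matrix()[:,2]
print(delta(P,T)); print(robot.read_state()['tcp_pos'])
for n in('side','scene'):
    im=camera(n);cv2.imwrite(f'pics/{n}9.png',im)
im=camera('wrist');cv2.imwrite('pics/w9.png',im)
a=cv2.imread('pics/side9.png')[120:320,120:380]
cv2.imwrite('pics/s9.png',cv2.resize(a,None,fx=2.6,fy=2.6,interpolation=cv2.INTER_CUBIC))
```

```text
(array([-1.218, -4.023,  0.827]), array([ 9.472,  1.654, 13.19 ]))
[ 0.41  -0.089  0.24 ]
```

View pics/s9.png

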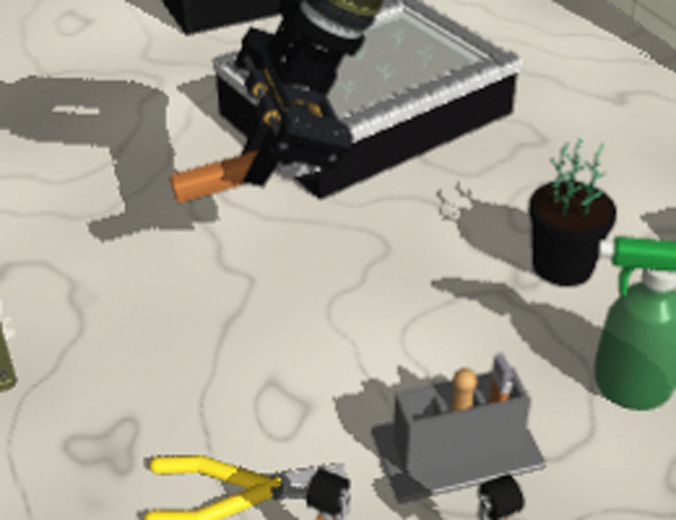

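View pics/w9.png

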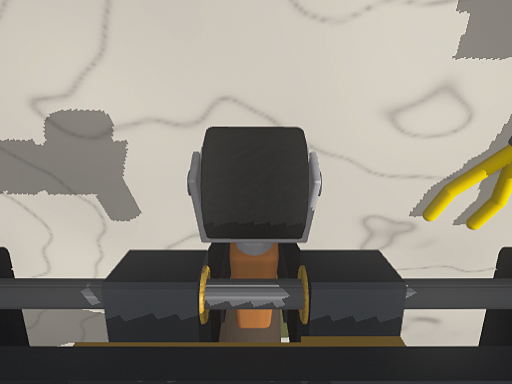

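Emit:
{"method": "jog_arm", "body": {
  "rows": [
    [[-1,-4,0.8],[0,1.6,0],0],
    [[0,0,0],[2.1,0,2.5],0],
    [[0,0,0],[2.1,0,2.5],0],
    [[0,0,0],[2.1,0,2.5],0],
    [[0,0,0],[2.1,0,2.5],0],
    [[0,0,0],[0,0,0],0]
  ]
}}

```text
time_s: 15.05
tcp_pos: [0.428, -0.115, 0.1126]
orientation: [0.963, -0.079, -0.256, -0.022]
contact_force: [-0.1, 0.4, -3.1]
finger_gap: 0.0244
```

```bash
cat > d6.py <<'E'
import log
from kin import *
np.set_printoptions(precision=3,suppress=True)
T=tl(-8.7,121);P=np.array([.40,-.10,.024])-.064*T.as_matrix()[:,2]
st=robot.read_state();print(delta(P,T)); print(st['tcp_pos'],st['contact_force'])
E
python3 d6.py
```

```text
(array([-0.422, -1.186, -0.616]), array([ 1.925, -1.061,  2.782]))
[ 0.428 -0.115  0.113] [-0.073  0.416 -3.062]
```

Emit:
{"method": "jog_arm", "body": {
  "rows": [
    [[-0.4,-1.2,-0.6],[1.1,-0.5,1.6],0],
    [[0,0,0],[0,0,0],0]
  ]
}}

```text
time_s: 15.3
tcp_pos: [0.4312, -0.1118, 0.0961]
orientation: [0.961, -0.074, -0.264, -0.02]
contact_force: [-0.2, 0.4, -2.6]
finger_gap: 0.0241
```

```bash
python3 d6.py
python3 - <<'E'
from h import *
im=camera('side');cv2.imwrite('pics/s10.png',cv2.resize(im[140:260,150:330],None,fx=4,fy=4,interpolation=cv2.INTER_CUBIC))
im=camera('scene');cv2.imwrite('pics/c10.png',cv2.resize(im[120:300,200:400],None,fx=3.5,fy=3.5,interpolation=cv2.INTER_CUBIC)[:600])
E
```

```text
(array([-0.04 , -0.261, -0.125]), array([ 0.91 , -0.693,  1.459]))
[ 0.431 -0.112  0.096] [-0.191  0.357 -2.618]
```

View pics/s10.png

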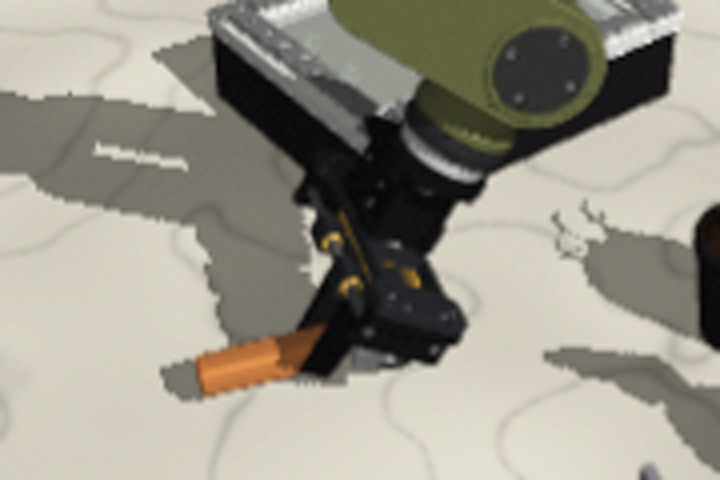

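View pics/c10.png

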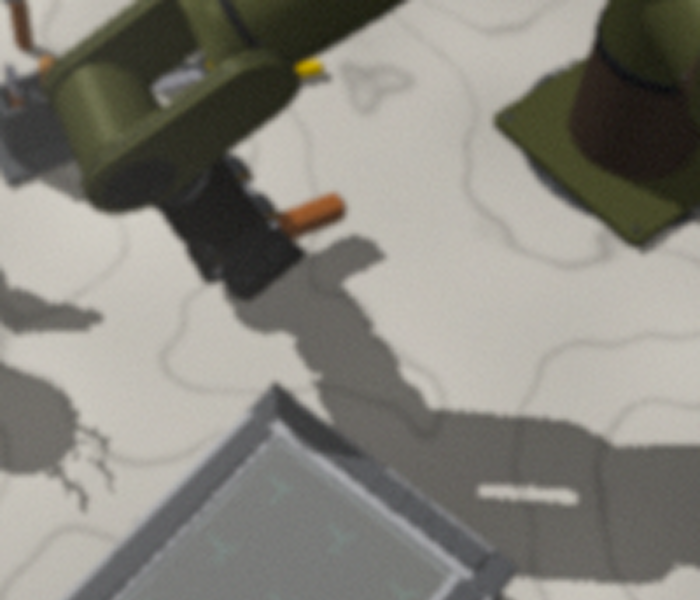

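Run:
```python
from kin import *
np.set_printoptions(precision=4,suppress=True)
st=robot.read_state();Rc=R.from_quat(st['orientation']);M=Rc.as_matrix();P=st['tcp_pos']
rz=np.cos(np.radians(35.3))*M[:,0]-np.sin(np.radians(35.3))*M[:,2]
H=P+.0635*M[:,2]
for k in (0,85,140): 
    X=H+(k-85)/1000*rz;print(k,X,proj(camera_info('side'),X),(proj(camera_info('side'),X)-[150,140])*4)
print(np.degrees(np.arcsin(rz[2])))
```

```text
0 [ 0.3171 -0.0945  0.0358] [[200.753  233.3179]] [[203.0119 373.2718]]
85 [ 0.4008 -0.1075  0.0429] [[229.999  225.7445]] [[319.9959 342.978 ]]
140 [ 0.4549 -0.1159  0.0475] [[248.5499 220.9295]] [[394.1995 323.7181]]
4.802423378499301
```

Emit:
{"method": "jog_arm", "body": {
  "rows": [
    [[0,0,0],[0.5,0,0.85],0],
    [[0,0,0],[0.5,0,0.85],0],
    [[0,0,0],[0,0,0],0]
  ]
}}

```text
time_s: 15.78
tcp_pos: [0.4337, -0.1132, 0.0792]
orientation: [0.963, -0.075, -0.26, -0.019]
contact_force: [-0.4, -0.1, -3.0]
finger_gap: 0.0239
```

```bash
cat > rp.py <<'E'
from kin import *
np.set_printoptions(precision=4,suppress=True)
st=robot.read_state();Rc=R.from_quat(st['orientation']);M=Rc.as_matrix();P=st['tcp_pos']
rz=np.cos(np.radians(35.3))*M[:,0]-np.sin(np.radians(35.3))*M[:,2]
H=P+.0635*M[:,2]
for k in (0,140): print(k,H+(k-85)/1000*rz)
c=(P+.078*M[:,2]);print('tip',c,'low corner',min((c+s*.01*M[:,0])[2] for s in(1,-1)),st['contact_force'])
E
python3 rp.py
```

```text
0 [ 0.3185 -0.0954  0.0168]
140 [ 0.4563 -0.1169  0.0292]
tip [ 0.3949 -0.1073  0.0118] low corner 0.006796180641560789 [-0.3874 -0.0903 -3.043 ]
```

Emit:
{"method": "jog_arm", "body": {
  "rows": [
    [[0,0,0],[0.2,0,0.35],0],
    [[0,0,0],[0,0,0],0],
    [[0,0,0],[0,0,0],0.5],
    [[0,0,0],[0,0,0],0.6],
    [[0,0,0],[0,0,0],0.6]
  ]
}}

```text
time_s: 16.4
tcp_pos: [0.4345, -0.1135, 0.0761]
orientation: [0.963, -0.075, -0.26, -0.019]
contact_force: [0.2, 0.7, -0.3]
finger_gap: 0.0482
```

```bash
python3 rp.py
python3 - <<'E'
from h import *
im=camera('side');cv2.imwrite('pics/s11.png',cv2.resize(im[140:260,150:330],None,fx=4,fy=4,interpolation=cv2.INTER_CUBIC))
im=camera('wrist');cv2.imwrite('pics/w11.png',im)
E
```

```text
0 [ 0.3193 -0.0957  0.0136]
140 [ 0.4571 -0.1171  0.0261]
tip [ 0.3957 -0.1076  0.0087] low corner 0.003658953641540989 [ 0.2368  0.7209 -0.2845]
```

View pics/s11.png

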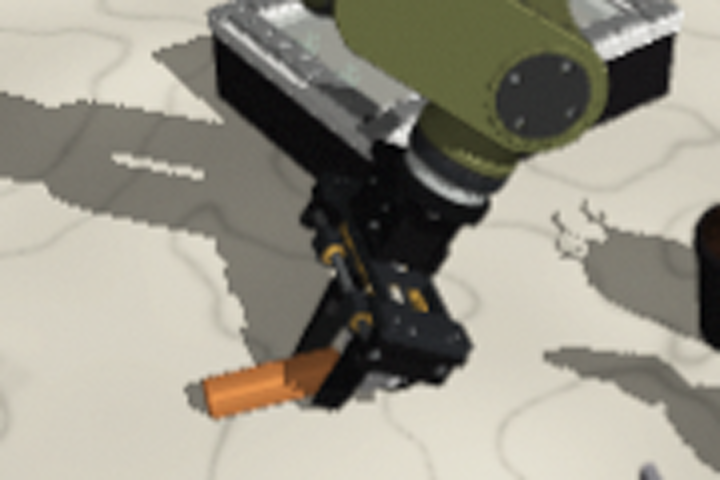

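View pics/w11.png

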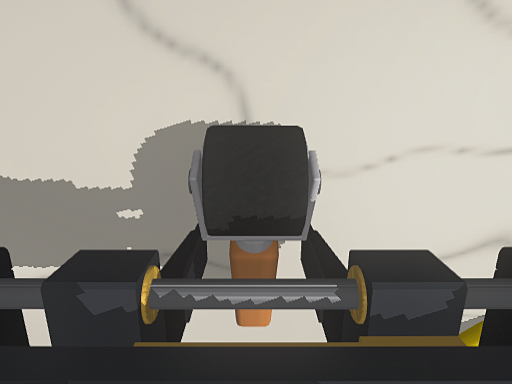

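Emit:
{"method": "jog_arm", "body": {
  "rows": [
    [[0,0,0],[0,0,0],1],
    [[0,0,0],[0,0,0],1],
    [[0,0,0],[0,0,-2],1],
    [[0,0,0],[0,0,-4],1],
    [[0,0,0],[0,0,-4],1],
    [[0,9,0],[-2,0,0],1],
    [[0,9,0],[-2,0,0],1],
    [[0,9,0],[-2,0,0],1],
    [[0,9,0],[-2,0,0],1],
    [[0,9,0],[-2,0,0],1],
    [[0,0,0],[0,0,0],1]
  ]
}}

```text
time_s: 17.88
tcp_pos: [0.3962, -0.1078, 0.1969]
orientation: [0.986, -0.075, 0.146, 0.014]
contact_force: [-0.1, 0.2, 0.6]
finger_gap: 0.0953
```

```bash
cat > d7.py <<'E'
import log
from kin import *
np.set_printoptions(precision=3,suppress=True)
B=np.array([.3193,-.0957,.012]);A=np.array([.4571,-.1171,.022])
import os
if os.path.exists('BA.npy'): B,A=np.load('BA.npy')
uu=(A-B)/np.linalg.norm(A-B);yaw=np.degrees(np.arctan2(uu[1],uu[0]))
G=B+uu*.088
T=tl(yaw,75);z=T.as_matrix()[:,2]
st=robot.read_state();print('yaw',yaw,'G',G)
print('pre',delta(G-z*.126,T));print('grasp',delta(G-z*.066,T)); print(st['tcp_pos'],st['contact_force'],st['joints'])
E
python3 d7.py
python3 - <<'E'
from kin import *
np.set_printoptions(precision=4,suppress=True)
i=camera_info('wrist');im=camera('wrist');np.save('w12E.npy',i['extrinsics'])
cv2.imwrite('pics/w12.png',cv2.resize(im,None,fx=1.56,fy=1.56,interpolation=cv2.INTER_CUBIC))
B=np.array([.3193,-.0957,.012]);A=np.array([.4571,-.1171,.022])
print('pred',proj(i,A)*1.56,proj(i,B)*1.56)
for l in ['axle','handle','roller']: print(l,[(np.round(np.array(q['at'])*1.56,1),round(q['p'],2)) for q in mark_of('wrist',l)[:3]])
E
```

```text
yaw -8.827379647223012 G [ 0.406 -0.109  0.018]
pre (array([ 0.351, -1.873,  0.148]), array([-3.82 , -0.059,  4.784]))
grasp (array([ 0.351, -1.873,  0.148]), array([-4.016, -0.096, 10.78 ]))
[ 0.396 -0.108  0.197] [-0.098  0.19   0.632] [-0.436 -0.543  2.39   0.089  1.011  1.25 ]
pred [[393.9152 283.9967]] [[393.4813 530.8921]]
axle [(array([289.4, 393.3]), 0.84)]
handle [(array([449.6, 397.8]), 0.74)]
roller [(array([536.5, 390. ]), 0.59)]
```

View pics/w12.png

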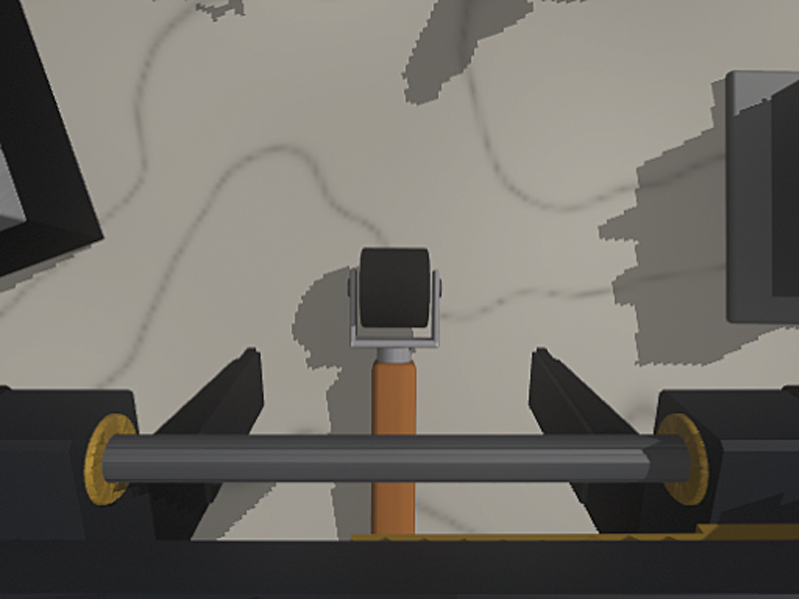

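Run:
```python
import numpy as np
B=np.array([.3193,-.0957,.012]);A=np.array([.4571,-.1171,.022]);u=(A-B)/np.linalg.norm(A-B);u[2]=0
np.save('BA.npy',[B-u*.002,A-u*.002])
```

Emit:
{"method": "jog_arm", "body": {
  "rows": [
    [[0.3,-1.9,0.1],[-4,0,0],1],
    [[0,0,0],[0,0,2.4],1],
    [[0,0,0],[0,0,2.4],1],
    [[0,0,0],[0,0,0],1]
  ]
}}

```text
time_s: 18.58
tcp_pos: [0.3796, -0.1071, 0.1446]
orientation: [0.989, -0.074, 0.129, 0.01]
contact_force: [-0.2, -0.5, 0.2]
finger_gap: 0.0956
```

```bash
python3 d7.py
python3 - <<'E'
from kin import *
np.set_printoptions(precision=4,suppress=True)
i=camera_info('wrist');im=camera('wrist')
cv2.imwrite('pics/w13.png',im)
B,A=np.load('BA.npy')
print('pred',proj(i,A),proj(i,B))
m=mark_of('wrist','axle');print([(q['at'],q['p']) for q in m])
j=dict(i);j['extrinsics']=np.load('w12E.npy')
print(tri([ray(i,m[0]['at'][1],m[0]['at'][0]),ray(j,393.3/1.56,289.4/1.56)]))
E
```

```text
yaw -8.827379647223012 G [ 0.404 -0.109  0.018]
pre (array([0.027, 0.162, 0.241]), array([-0.906, -0.209,  0.234]))
grasp (array([0.027, 0.162, 0.241]), array([-0.889, -0.212,  6.234]))
[ 0.38  -0.107  0.145] [-0.223 -0.489  0.215] [-0.453 -0.501  2.454  0.093  0.943  1.223]
pred [[251.3488 150.8101]] [[250.5708 342.6541]]
[([151.6, 252.5], 0.72)]
(array([ 0.4539, -0.1168,  0.0275]), [np.float64(0.0005829545400610835), np.float64(0.0005829545400610318)])
```

View pics/w13.png

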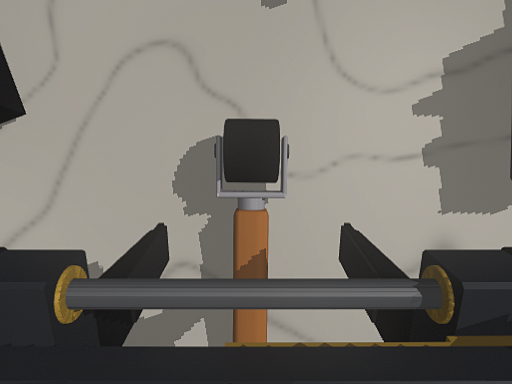

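Emit:
{"method": "jog_arm", "body": {
  "rows": [
    [[0,0,0.2],[-0.9,-0.2,0],1],
    [[0,0,0],[0,0,2],1],
    [[0,0,0],[0,0,2],1],
    [[0,0,0],[0,0,1.2],0.7],
    [[0,0,0],[0,0,0],0.6]
  ]
}}

```text
time_s: 19.3
tcp_pos: [0.3874, -0.1073, 0.0978]
orientation: [0.988, -0.076, 0.134, 0.012]
contact_force: [0.5, -0.5, -0.0]
finger_gap: 0.0803
```

```bash
python3 d7.py
```

```text
yaw -8.827379647223012 G [ 0.404 -0.109  0.018]
pre (array([ 0.211, -0.476,  0.078]), array([-0.402, -0.082, -4.494]))
grasp (array([ 0.211, -0.476,  0.078]), array([-0.452, -0.104,  1.505]))
[ 0.387 -0.107  0.098] [ 0.517 -0.464 -0.033] [-0.443 -0.393  2.475  0.101  0.803  1.22 ]
```

Emit:
{"method": "jog_arm", "body": {
  "rows": [
    [[0.2,-0.5,0],[-0.4,-0.1,0.7],0.5],
    [[0,0,0],[-0.1,0,0.7],0.45],
    [[0,0,0],[0,0,0],0.4]
  ]
}}

```text
time_s: 19.68
tcp_pos: [0.3869, -0.1064, 0.0836]
orientation: [0.988, -0.076, 0.131, 0.011]
contact_force: [0.4, -0.3, -0.4]
finger_gap: 0.0506
```

```bash
python3 d7.py
```

```text
yaw -8.827379647223012 G [ 0.404 -0.109  0.018]
pre (array([ 0.041, -0.088,  0.086]), array([-0.005, -0.015, -5.848]))
grasp (array([ 0.041, -0.088,  0.086]), array([-0.014, -0.019,  0.152]))
[ 0.387 -0.106  0.084] [ 0.396 -0.3   -0.363] [-0.442 -0.36   2.479  0.105  0.772  1.215]
```

Aligned, so I'll close firmly.

Emit:
{"method": "jog_arm", "body": {
  "newtons": 60,
  "rows": [
    [[0,0,0],[0,0,0.15],0.3],
    [[0,0,0],[0,0,0],0],
    [[0,0,0],[0,0,0],0],
    [[0,0,0],[0,0,0],0],
    [[0,0,0],[0,0,0],0]
  ]
}}

```text
time_s: 20.3
tcp_pos: [0.3876, -0.1066, 0.0825]
orientation: [0.988, -0.076, 0.131, 0.011]
contact_force: [0.5, 0.3, -0.9]
finger_gap: 0.0235
```

```bash
python3 d7.py
python3 - <<'E'
from kin import *
np.set_printoptions(precision=3,suppress=True)
p,e=fit();print(p,np.abs(e).max());q=robot.read_state()['joints']
sm=np.array([.501,.172,0]);sy=np.array([-.2035,.979,0])
for s in (-.115,0,.105):
  for pt in (90,97):
    T=tl(101.7,pt);ax=sm+sy*s+[0,0,.092+.022]
    el=np.radians(4-(pt-75));rz=np.cos(el)*sy+np.sin(el)*Z
    G=ax-rz*.052;P=G-.066*T.as_matrix()[:,2]
    print(s,pt,P,*ik(P,T,p,CC,q))
E
```

```text
yaw -8.827379647223012 G [ 0.404 -0.109  0.018]
pre (array([ 0.055, -0.143,  0.097]), array([-0.043, -0.02 , -5.97 ]))
grasp (array([ 0.055, -0.143,  0.097]), array([-0.058, -0.026,  0.03 ]))
[ 0.388 -0.107  0.082] [ 0.549  0.302 -0.92 ] [-0.442 -0.356  2.479  0.106  0.767  1.215]
[0.223 0.    0.452 0.042 0.613 0.215 0.054] 4.940533676611736e-08
-0.115 90 [0.535 0.009 0.19 ] [-0.083 -0.043  2.001 -0.     1.184 -0.287] 3.54815436891787e-19
-0.115 97 [0.533 0.019 0.196] [-0.017 -0.06   2.01  -0.13   1.168 -0.172] 1.5740824149227206e-21
0 90 [0.511 0.122 0.19 ] [ 0.132 -0.064  2.021  0.     1.185 -0.072] 2.5310013865414422e-20
0 97 [0.509 0.131 0.196] [ 0.2   -0.063  2.013 -0.131  1.194  0.045] 2.4946064262233817e-20
0.105 90 [0.49  0.225 0.19 ] [ 0.331 -0.034  1.992 -0.     1.183  0.126] 4.240029151714839e-30
0.105 97 [0.488 0.234 0.196] [ 0.396 -0.017  1.969 -0.128  1.216  0.238] 4.105363803128171e-30
```

Emit:
{"method": "jog_arm", "body": {
  "rows": [
    [[0,0,0],[0.4,0,-1.5],0],
    [[0,0,0],[0.8,0,-2.9],0],
    [[0,0,0],[1,0,-3.8],0],
    [[0,0,0],[1,0,-3.8],0],
    [[0,0,0],[1,0,-3.8],0],
    [[0,-7.5,0],[0,0,0],0],
    [[0,-7.5,0],[0,0,0],0],
    [[0,0,0],[0,0,0],0]
  ]
}}

```text
time_s: 21.3
tcp_pos: [0.3826, -0.1045, 0.2448]
orientation: [0.997, -0.076, -0.009, -0.002]
contact_force: [-0.2, -0.2, -2.7]
finger_gap: 0.0237
```

```bash
cat > d8.py <<'E'
import log
from kin import *
np.set_printoptions(precision=3,suppress=True)
sm=np.array([.501,.172,0]);sy=np.array([-np.sin(np.radians(11.7)),np.cos(np.radians(11.7)),0]);sx=np.array([sy[1],-sy[0],0])
def axle(st,L=.066):
    M=R.from_quat(st['orientation']).as_matrix();G=st['tcp_pos']+L*M[:,2]
    th=np.radians(79);rz=np.sin(th)*M[:,0]+np.cos(th)*M[:,2];return G+.052*rz,rz
def target(s,h,pt,dx=0):
    """tool pose for axle at strip coordinate s, wheel-bottom height h"""
    T=tl(101.7,pt);M=T.as_matrix();th=np.radians(79);rz=np.sin(th)*M[:,0]+np.cos(th)*M[:,2]
    ax=sm+sy*s+sx*dx+[0,0,h+.022];return ax-.052*rz-.066*M[:,2],T
def rep():
    st=robot.read_state();ax,rz=axle(st);d=ax-sm
    print('t',st['time_s'],'tcp',st['tcp_pos'],'F',st['contact_force'],'tq',st['wrist_torque'],'gap',st['finger_gap'])
    print('axle s,x (mm)',d@sy*1e3,d@sx*1e3,'wheel bottom',(ax[2]-.022)*1e3,'elev',np.degrees(np.arcsin(rz[2])))
if __name__=='__main__':
    import sys
    rep();a=[float(x) for x in sys.argv[1:]]
    if a: print(delta(*target(*a)))
E
python3 d8.py -0.13 0.13 90
```

```text
t 21.3 tcp [ 0.383 -0.104  0.245] F [-0.2   -0.16  -2.709] tq [-0.008  0.215  0.023] gap 0.023689665539120143
axle s,x (mm) -263.9671737755759 -125.41746702949 wheel bottom 145.92759257847214 elev -12.027811920243895
(array([  -1.056,    0.593, -110.459]), array([ 13.847, -12.164,   1.456]))
```

Now rotate the handle parallel to the strip, staying high and clear of the propagator.

Emit:
{"method": "jog_arm", "body": {
  "rows": [
    [[0,0,-10],[0,0,0],0],
    [[0,0,-10],[0,0,0],0],
    [[0,0,-10],[0,0,0],0],
    [[0,0,-10],[0,0,0],0],
    [[0,0,-10],[0,0,0],0],
    [[0,0,-10],[0,0,0],0],
    [[0,0,-10],[0,0,0],0],
    [[0,0,-10],[0,0,0],0],
    [[0,0,-10],[0,0,0],0],
    [[0,0,-10],[0,0,0],0],
    [[0,0,-10],[0,0,0],0],
    [[0,0,0],[0,0,0],0]
  ]
}}

```text
time_s: 22.8
tcp_pos: [0.3742, -0.1013, 0.2324]
orientation: [0.61, 0.792, 0.001, -0.006]
contact_force: [0.3, -0.2, -3.1]
finger_gap: 0.024
```

```bash
python3 d8.py -0.13 0.13 97
```

```text
t 22.8 tcp [ 0.374 -0.101  0.232] F [ 0.286 -0.183 -3.102] tq [-0.103  0.056 -0.005] gap 0.02399648003673676
axle s,x (mm) -190.2207028309377 -182.74390159354394 wheel bottom 134.9437607921478 elev -10.431431306005987
(array([-0.135, -7.558,  3.103]), array([ 6.075, 18.308, -0.161]))
```

Emit:
{"method": "jog_arm", "body": {
  "rows": [
    [[0,-3.8,1.5],[1.5,4.6,0],0],
    [[0,-3.8,1.5],[1.5,4.6,0],0],
    [[0,0,0],[1.5,4.6,0],0],
    [[0,0,0],[1.3,4.2,0],0],
    [[0,0,0],[0,0,0],0]
  ]
}}

```text
time_s: 23.42
tcp_pos: [0.5403, -0.0037, 0.2256]
orientation: [0.638, 0.768, -0.039, 0.05]
contact_force: [-0.4, -0.2, -2.8]
finger_gap: 0.0239
```

```bash
python3 d8.py -0.09 0.11 97
python3 - <<'E'
from h import *
im=camera('side');cv2.imwrite('pics/s14.png',cv2.resize(im[80:230,160:340],None,fx=4,fy=4,interpolation=cv2.INTER_CUBIC))
im=camera('scene');cv2.imwrite('pics/c14.png',cv2.resize(im[180:380,190:390],None,fx=3,fy=3,interpolation=cv2.INTER_CUBIC))
im=camera('wrist');cv2.imwrite('pics/w14.png',im)
E
```

```text
t 23.425 tcp [ 0.54  -0.004  0.226] F [-0.436 -0.175 -2.837] tq [ 0.004  0.061 -0.036] gap 0.023903746073510795
axle s,x (mm) -139.0579109652492 3.9871332554316226 wheel bottom 121.84170666820579 elev -18.303528800478013
(array([ 0.118,  0.306, -1.153]), array([ 4.968, -0.382,  0.577]))
```

View pics/s14.png

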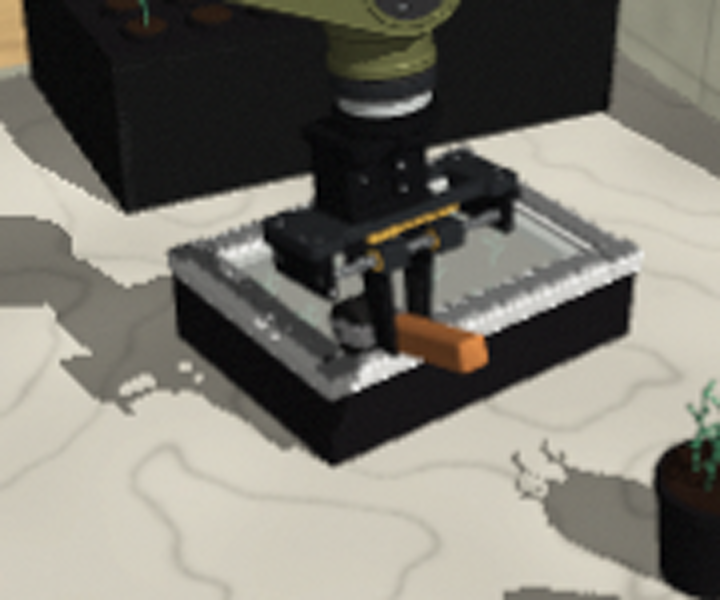

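View pics/c14.png

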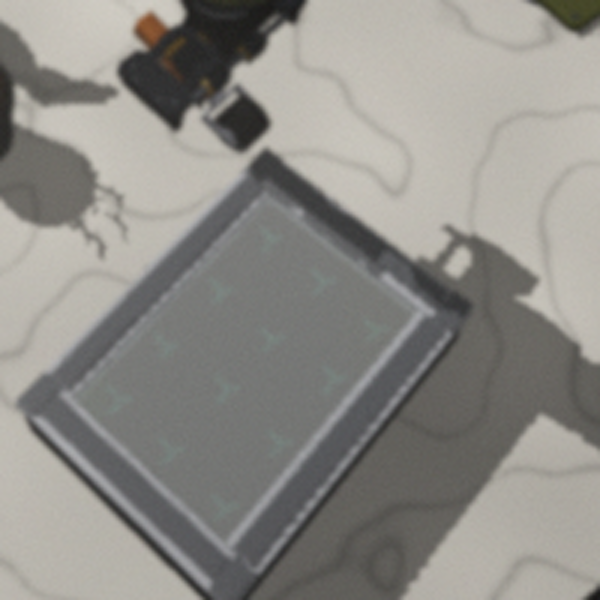

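View pics/w14.png

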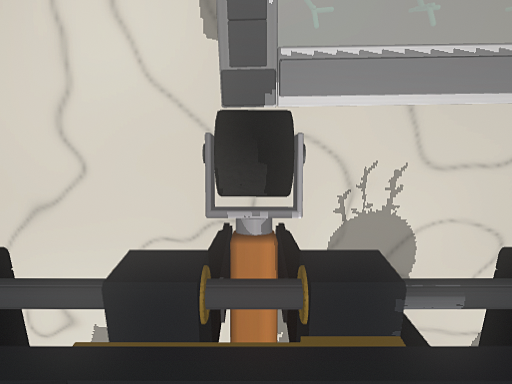

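Emit:
{"method": "jog_arm", "body": {
  "rows": [
    [[0,0.3,-1.1],[2.5,-0.2,0],0],
    [[0,0,0],[2.5,-0.2,0.3],0],
    [[0,0,0],[0,0,0],0]
  ]
}}

```text
time_s: 23.95
tcp_pos: [0.5216, 0.0407, 0.2167]
orientation: [0.633, 0.771, -0.038, 0.048]
contact_force: [0.1, 0.6, -3.2]
finger_gap: 0.0237
```

```bash
python3 d8.py -0.09 0.095 97
python3 - <<'E'
from h import *
im=camera('wrist');cv2.imwrite('pics/w15.png',im)
im=camera('side');cv2.imwrite('pics/s15.png',cv2.resize(im[80:230,160:340],None,fx=4,fy=4,interpolation=cv2.INTER_CUBIC))
E
```

```text
t 23.95 tcp [0.522 0.041 0.217] F [ 0.053  0.606 -3.228] tq [0.004 0.055 0.032] gap 0.02371014137432129
axle s,x (mm) -91.36479497155705 -5.912996309119987 wheel bottom 113.12750148550462 elev -18.050781238971762
(array([ 0.086,  0.051, -0.492]), array([0.356, 0.641, 1.788]))
```

View pics/w15.png

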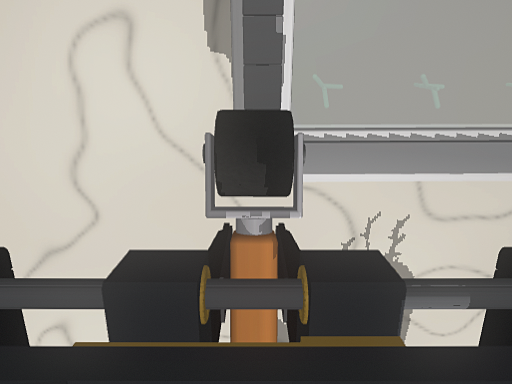

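View pics/s15.png

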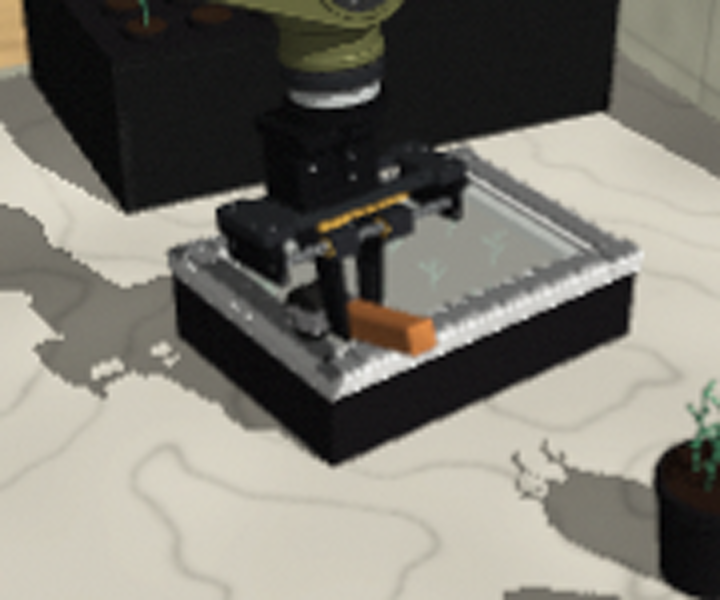

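Emit:
{"method": "jog_arm", "body": {
  "rows": [
    [[0,0,-0.5],[0.3,0.6,0.4],0],
    [[0,0,0],[0,0,0.8],0],
    [[0,0,0],[0,0,0],0]
  ]
}}

```text
time_s: 24.42
tcp_pos: [0.529, 0.0407, 0.2051]
orientation: [0.631, 0.773, -0.038, 0.049]
contact_force: [0.1, -0.2, -2.4]
finger_gap: 0.0237
```

```bash
python3 d8.py -0.09 0.092 97
```

```text
t 24.425 tcp [0.529 0.041 0.205] F [ 0.122 -0.202 -2.399] tq [0.087 0.077 0.004] gap 0.023655925019549884
axle s,x (mm) -93.00437290398952 1.2167648253575336 wheel bottom 101.44861233140281 elev -18.132430461645413
(array([ 0.216,  0.133, -0.201]), array([ 0.397, -0.08 ,  0.912]))
```

Emit:
{"method": "jog_arm", "body": {
  "rows": [
    [[0,0,0],[0.4,-0.1,0.3],0],
    [[0,0,0],[0,0,0.3],0],
    [[0,0,0],[0,0,0],0]
  ]
}}

```text
time_s: 24.8
tcp_pos: [0.5277, 0.0437, 0.1992]
orientation: [0.631, 0.773, -0.038, 0.05]
contact_force: [0.1, 0.4, -1.6]
finger_gap: 0.0235
```

```bash
python3 d8.py -0.09 0.092 97
```

```text
t 24.8 tcp [0.528 0.044 0.199] F [ 0.124  0.401 -1.643] tq [0.078 0.066 0.006] gap 0.02347968998114589
axle s,x (mm) -89.84988796047458 0.5826104300533481 wheel bottom 95.48342437878152 elev -18.144751573081926
(array([ 0.229,  0.145, -0.215]), array([ 0.009, -0.01 ,  0.36 ]))
```

Emit:
{"method": "jog_arm", "body": {
  "rows": [
    [[0,0,0],[0,0,0.3],0],
    [[0,0,0],[0,0,0.2],0],
    [[0,0,0],[0,0,0],0]
  ]
}}

```text
time_s: 25.18
tcp_pos: [0.5281, 0.043, 0.1956]
orientation: [0.631, 0.773, -0.038, 0.05]
contact_force: [-1.7, 0.4, 1.9]
finger_gap: 0.0237
```

```bash
python3 d8.py -0.09 0.092 97
```

```text
t 25.175 tcp [0.528 0.043 0.196] F [-1.747  0.359  1.879] tq [0.085 0.567 0.005] gap 0.02374881967445447
axle s,x (mm) -90.61234685895302 0.8902474177205517 wheel bottom 91.89720113053612 elev -18.166193047020364
(array([ 0.253,  0.167, -0.202]), array([ 0.037, -0.038, -0.003]))
```

Emit:
{"method": "jog_arm", "body": {
  "rows": [
    [[0,0,0],[0,0,0.3],0],
    [[0,0,0],[0,0,0.3],0],
    [[0,0,0],[0,0,0.3],0]
  ]
}}

```text
time_s: 25.55
tcp_pos: [0.5292, 0.0415, 0.1921]
orientation: [0.631, 0.773, -0.038, 0.051]
contact_force: [-7.2, -1.9, 11.9]
finger_gap: 0.0237
```

```bash
python3 d8.py -0.09 0.092 97
python3 - <<'E'
from h import *
im=camera('wrist');cv2.imwrite('pics/w16.png',cv2.resize(im[60:260,150:370],None,fx=3.5,fy=3,interpolation=cv2.INTER_CUBIC))
E
```

```text
t 25.55 tcp [0.529 0.041 0.192] F [-7.235 -1.865 11.877] tq [0.115 1.656 0.199] gap 0.023736844213717176
axle s,x (mm) -92.48696522323227 1.6376027851756554 wheel bottom 88.35788251145699 elev -18.261674067264405
(array([ 0.247,  0.262, -0.16 ]), array([ 0.166, -0.116, -0.37 ]))
```

View pics/w16.png

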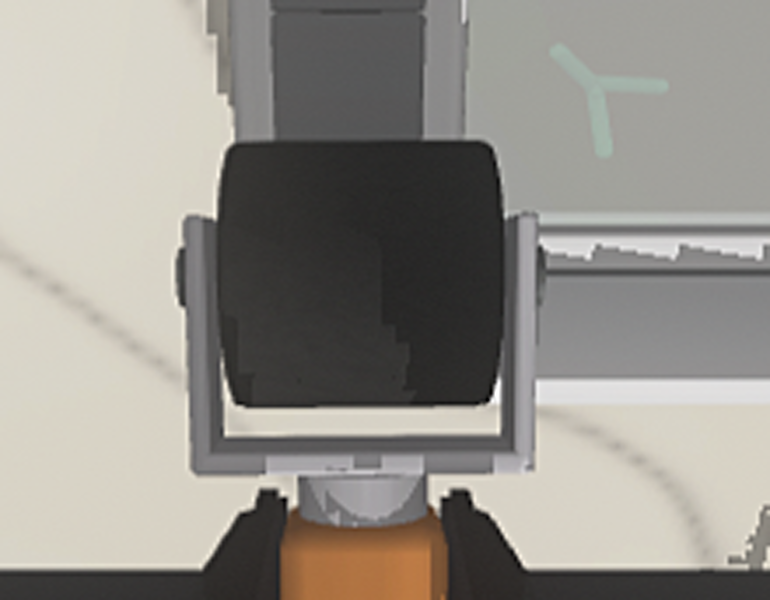

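Emit:
{"method": "jog_arm", "body": {
  "rows": [
    [[0,0,0],[1.0,-0.1,0.05],0],
    [[0,0,0],[1.0,0,0.05],0]
  ]
}}

```text
time_s: 25.85
tcp_pos: [0.5261, 0.0592, 0.1923]
orientation: [0.631, 0.773, -0.038, 0.054]
contact_force: [-4.3, -1.7, 7.7]
finger_gap: 0.024
```

```bash
python3 d8.py -0.05 0.089 97
```

```text
t 25.85 tcp [0.526 0.059 0.192] F [-4.346 -1.748  7.707] tq [-0.022  1.087  0.128] gap 0.023955410492641032
axle s,x (mm) -74.8468900361729 2.5699063596799956 wheel bottom 88.39816710153814 elev -18.516660643248848
(array([ 0.477,  0.518, -0.211]), array([ 2.386, -0.181, -0.34 ]))
```

Emit:
{"method": "jog_arm", "body": {
  "rows": [
    [[0.2,0.5,-0.1],[0.8,-0.15,0.1],0],
    [[0,0,0],[0.8,-0.05,0.1],0],
    [[0,0,0],[0.8,-0.05,0.1],0]
  ]
}}

```text
time_s: 26.22
tcp_pos: [0.5219, 0.0814, 0.1921]
orientation: [0.631, 0.773, -0.035, 0.053]
contact_force: [-3.7, -0.9, 8.7]
finger_gap: 0.0236
```

```bash
python3 d8.py -0.02 0.089 97
python3 - <<'E'
from h import *
im=camera('wrist');cv2.imwrite('pics/w17.png',cv2.resize(im[60:260,150:370],None,fx=3.5,fy=3,interpolation=cv2.INTER_CUBIC))
im=camera('side');cv2.imwrite('pics/s17.png',cv2.resize(im[100:220,180:320],None,fx=5,fy=5,interpolation=cv2.INTER_CUBIC))
E
```

```text
t 26.225 tcp [0.522 0.081 0.192] F [-3.747 -0.91   8.666] tq [0.155 0.887 0.122] gap 0.023611702670782764
axle s,x (mm) -51.928597392972264 3.2001315571939313 wheel bottom 88.32924862417147 elev -18.254608281808505
(array([ 0.724,  0.256, -0.126]), array([ 3.124, -0.214, -0.45 ]))
```

View pics/w17.png

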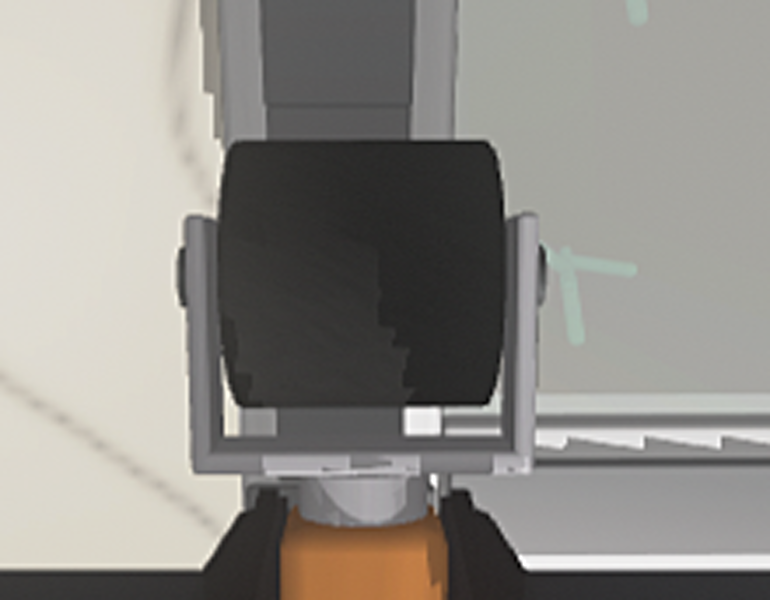

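View pics/s17.png

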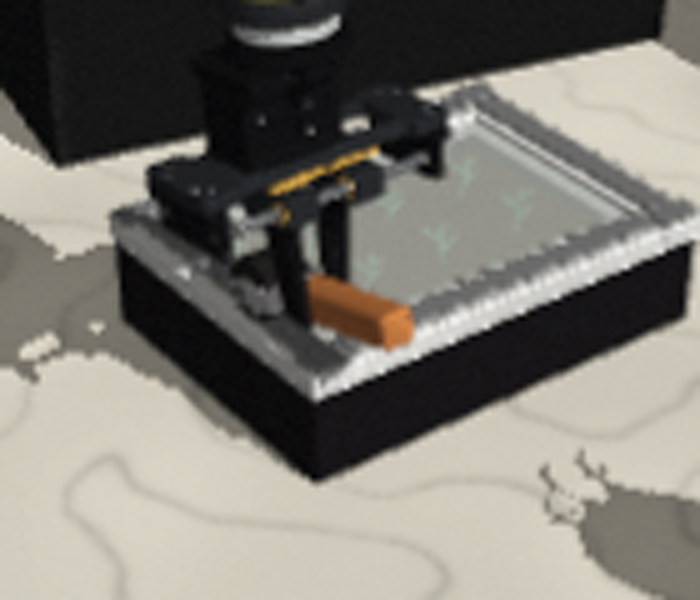

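Emit:
{"method": "jog_arm", "body": {
  "rows": [
    [[0.3,0.2,0],[0.9,-0.25,0.1],0],
    [[0.3,0,0],[0.9,-0.25,0.1],0],
    [[0,0,0],[0.9,-0.2,0.1],0],
    [[0,0,0],[0.9,-0.2,0.1],0]
  ]
}}

```text
time_s: 26.82
tcp_pos: [0.5133, 0.1154, 0.1922]
orientation: [0.632, 0.773, -0.03, 0.057]
contact_force: [-0.3, -0.6, 7.5]
finger_gap: 0.0235
```

```bash
python3 d8.py 0.02 0.089 97
```

```text
t 26.825 tcp [0.513 0.115 0.192] F [-0.286 -0.625  7.497] tq [0.099 0.505 0.015] gap 0.023495551305213268
axle s,x (mm) -16.785772479591465 2.7825821987953594 wheel bottom 88.48464411322848 elev -18.171947308533962
(array([ 1.448,  0.18 , -0.334]), array([ 3.618, -0.065, -0.499]))
```

Emit:
{"method": "jog_arm", "body": {
  "rows": [
    [[0.6,0.1,-0.1],[0.9,-0.25,0.12],0],
    [[0.6,0.1,-0.1],[0.9,-0.25,0.12],0],
    [[0.4,0,0],[0.9,-0.2,0.12],0],
    [[0.3,0,0],[0.9,-0.2,0.12],0]
  ]
}}

```text
time_s: 27.32
tcp_pos: [0.506, 0.1492, 0.1921]
orientation: [0.632, 0.772, -0.032, 0.054]
contact_force: [0.5, -2.7, 9.6]
finger_gap: 0.0241
```

```bash
python3 d8.py 0.06 0.089 97
python3 - <<'E'
from h import *
im=camera('wrist');cv2.imwrite('pics/w18.png',cv2.resize(im[60:260,150:370],None,fx=3.5,fy=3,interpolation=cv2.INTER_CUBIC))
E
```

```text
t 27.325 tcp [0.506 0.149 0.192] F [ 0.538 -2.72   9.589] tq [-0.047  0.046 -0.052] gap 0.024088981663537252
axle s,x (mm) 17.86301001255742 1.975998791071308 wheel bottom 88.44616091496884 elev -18.175527155747073
(array([ 1.048,  0.181, -0.365]), array([ 4.149, -0.042, -0.568]))
```

View pics/w18.png

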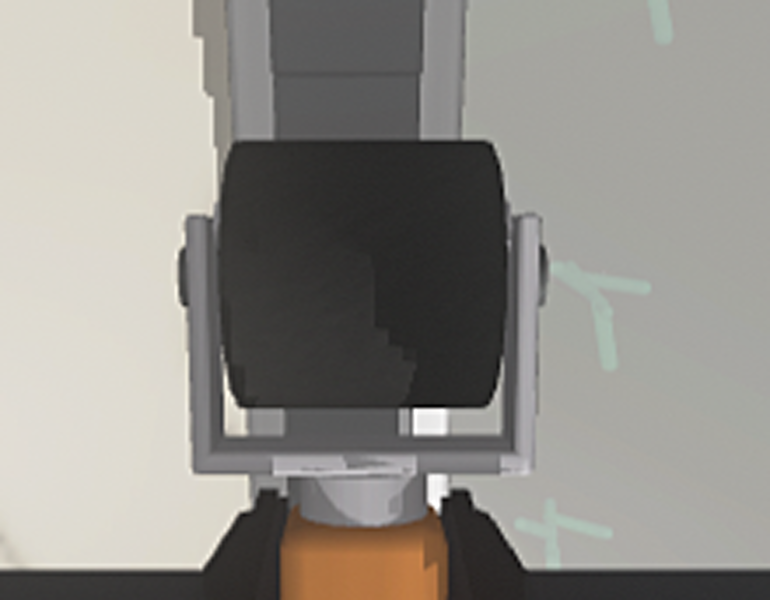

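Emit:
{"method": "jog_arm", "body": {
  "rows": [
    [[0.6,0.1,-0.2],[0.9,-0.22,0.12],0],
    [[0.6,0.1,-0.1],[0.9,-0.22,0.12],0],
    [[0.4,0,0],[0.9,-0.2,0.12],0],
    [[0.4,0,0],[0.9,-0.2,0.12],0]
  ]
}}

```text
time_s: 27.88
tcp_pos: [0.4989, 0.1854, 0.1919]
orientation: [0.632, 0.773, -0.034, 0.05]
contact_force: [1.7, 0.4, 8.2]
finger_gap: 0.0234
```

```bash
python3 d8.py 0.1 0.089 97
```

```text
t 27.875 tcp [0.499 0.185 0.192] F [1.729 0.409 8.164] tq [ 0.249 -0.159 -0.009] gap 0.023401880269060035
axle s,x (mm) 55.12111079846383 1.7518625287664402 wheel bottom 88.41423964220476 elev -17.897075243438252
(array([ 0.584, -0.101, -0.322]), array([ 4.461, -0.088, -0.608]))
```

Emit:
{"method": "jog_arm", "body": {
  "rows": [
    [[0.5,0,-0.2],[0.9,-0.15,0.12],0],
    [[0.3,0,-0.1],[0.9,-0.15,0.12],0],
    [[0.2,0,0],[0.9,-0.15,0.12],0],
    [[0.2,0,0],[0.9,-0.15,0.12],0]
  ]
}}

```text
time_s: 28.38
tcp_pos: [0.492, 0.2214, 0.1918]
orientation: [0.631, 0.773, -0.035, 0.049]
contact_force: [-0.8, -0.8, 9.2]
finger_gap: 0.0237
```

```bash
python3 d8.py 0.1 0.089 97
python3 - <<'E'
from h import *
im=camera('wrist');cv2.imwrite('pics/w19.png',cv2.resize(im[60:260,150:370],None,fx=3.5,fy=3,interpolation=cv2.INTER_CUBIC))
E
```

```text
t 28.375 tcp [0.492 0.221 0.192] F [-0.774 -0.831  9.194] tq [0.172 0.424 0.032] gap 0.02373115408401093
axle s,x (mm) 91.84284820553994 1.9148430471886775 wheel bottom 88.2996343906875 elev -17.85266539797183
(array([ 0.441, -0.146, -0.168]), array([ 0.82 , -0.119, -0.181]))
```

View pics/w19.png

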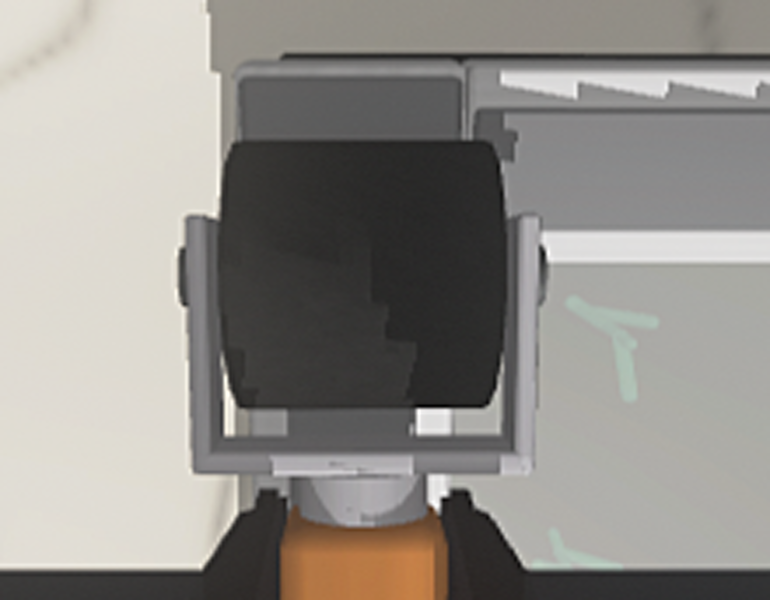

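Emit:
{"method": "jog_arm", "body": {
  "rows": [
    [[0.2,0,0],[0.7,-0.2,0.15],0],
    [[0,0,0],[0,-0.1,0.25],0],
    [[0,0,0],[-1.2,-0.1,0.3],0],
    [[0,0,0],[-1.4,-0.1,0.33],0],
    [[0,0,0],[-1.4,-0.1,0.33],0],
    [[0,0,0],[-1.4,-0.1,0.33],0]
  ]
}}

```text
time_s: 29.18
tcp_pos: [0.4999, 0.1781, 0.1914]
orientation: [0.631, 0.774, -0.026, 0.05]
contact_force: [-2.2, 0.8, 8.8]
finger_gap: 0.0237
```

```bash
python3 d8.py 0.0 0.088 97
```

```text
t 29.175 tcp [0.5   0.178 0.191] F [-2.193  0.782  8.797] tq [0.447 0.648 0.016] gap 0.023654348723138978
axle s,x (mm) 48.636875836881345 1.9608802048555842 wheel bottom 88.33654522404561 elev -17.2808364969935
(array([ 1.285, -0.715, -0.139]), array([-4.736, -0.015,  0.5  ]))
```

Emit:
{"method": "jog_arm", "body": {
  "rows": [
    [[0.3,-0.3,0],[-1.4,0,0.33],0],
    [[0.3,-0.3,0],[-1.4,-0.1,0.33],0],
    [[0.2,0,0],[-1.4,-0.1,0.33],0],
    [[0.2,0,0],[-1.4,-0.1,0.33],0],
    [[0.2,0,0],[-1.4,-0.1,0.33],0]
  ]
}}

```text
time_s: 29.8
tcp_pos: [0.515, 0.1084, 0.1916]
orientation: [0.632, 0.773, -0.03, 0.049]
contact_force: [-0.8, 0.5, 7.0]
finger_gap: 0.0235
```

```bash
python3 d8.py -0.09 0.088 97
python3 - <<'E'
from h import *
im=camera('wrist');cv2.imwrite('pics/w20.png',cv2.resize(im[0:260,150:370],None,fx=3,fy=2.3,interpolation=cv2.INTER_CUBIC))
E
```

```text
t 29.8 tcp [0.515 0.108 0.192] F [-0.764  0.489  7.007] tq [ 0.353  0.371 -0.03 ] gap 0.023463026803863477
axle s,x (mm) -23.137223000318187 2.222802360278292 wheel bottom 88.37539718879917 elev -17.594901895152645
(array([ 0.865, -0.402, -0.25 ]), array([-6.585, -0.069,  0.768]))
```

View pics/w20.png

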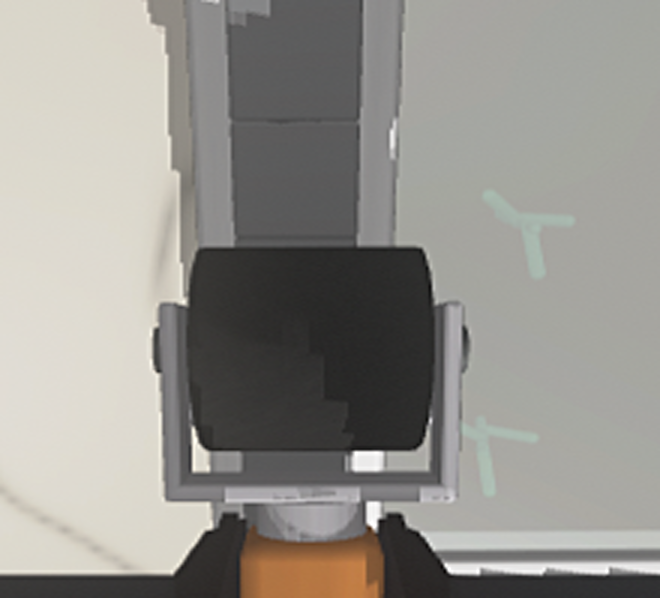

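Emit:
{"method": "jog_arm", "body": {
  "rows": [
    [[0.4,-0.3,0],[-1.4,-0.1,0.33],0],
    [[0.3,-0.2,0],[-1.4,-0.1,0.33],0],
    [[0.2,0,0],[-1.4,-0.1,0.33],0],
    [[0.2,0,0],[-1.4,-0.1,0.33],0],
    [[0.2,0,0],[-1.2,-0.1,0.33],0],
    [[0,0,0],[0,0,0.3],0]
  ]
}}

```text
time_s: 30.6
tcp_pos: [0.5305, 0.0372, 0.1908]
orientation: [0.633, 0.772, -0.036, 0.051]
contact_force: [-6.3, -1.1, 11.6]
finger_gap: 0.0233
```

```bash
python3 d8.py -0.13 0.14 97
```

```text
t 30.6 tcp [0.53  0.037 0.191] F [-6.327 -1.079 11.586] tq [0.048 1.478 0.184] gap 0.023293288931965982
axle s,x (mm) -96.7693773977614 2.57509516258993 wheel bottom 87.19059248813119 elev -18.116047559249996
(array([ 0.472,  0.119, -0.456]), array([-3.969, -0.083, -4.819]))
```

Emit:
{"method": "jog_arm", "body": {
  "rows": [
    [[0,0,0],[0,0,-2.5],0],
    [[0,0,0],[0,0,-4],0],
    [[0,0,0],[-4,0,-2],0],
    [[0,0,0],[-5,0,0.5],0],
    [[0,0,0],[-5,0,0.5],0],
    [[0,0,0],[0,0,0],0]
  ]
}}

```text
time_s: 31.35
tcp_pos: [0.5528, -0.0922, 0.2757]
orientation: [0.632, 0.773, -0.039, 0.046]
contact_force: [0.7, 1.0, -3.2]
finger_gap: 0.0235
```

```bash
python3 d8.py
python3 - <<'E'
from h import *
im=camera('wrist');cv2.imwrite('pics/w21.png',im)
im=camera('side');cv2.imwrite('pics/s21.png',cv2.resize(im[100:220,180:340],None,fx=5,fy=5,interpolation=cv2.INTER_CUBIC))
E
```

```text
t 31.35 tcp [ 0.553 -0.092  0.276] F [ 0.651  1.011 -3.169] tq [0.043 0.059 0.034] gap 0.023522020835272404
axle s,x (mm) -227.73335328619964 -2.7691913904832095 wheel bottom 172.1235105918495 elev -17.930752458480057
```

View pics/w21.png

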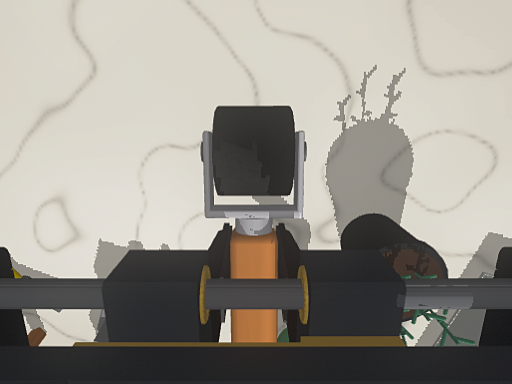

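View pics/s21.png

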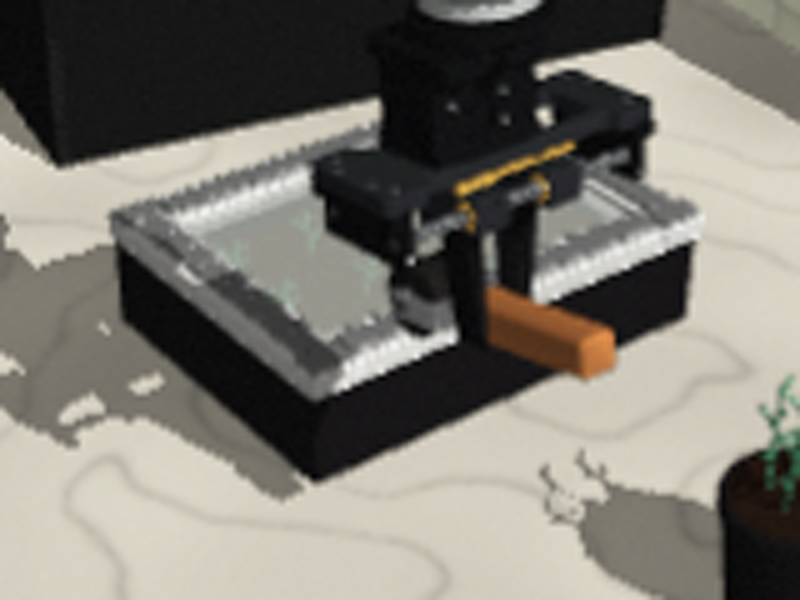

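```bash
cat > d9.py <<'E'
from d8 import *
import sys
hz,pt=float(sys.argv[1]),float(sys.argv[2])
T=tl(101.7,pt);P=np.array([.42,-.10,hz])-.066*T.as_matrix()[:,2]
st=robot.read_state();M=R.from_quat(st['orientation']).as_matrix();c=st['tcp_pos']+.078*M[:,2]
print(st['tcp_pos'],st['contact_force'],st['joints'],'lowtip',min((c+s*.01*M[:,0])[2] for s in(1,-1)))
for off in (3.6/52,):
    th=np.radians(79)+off*1; rz=np.sin(th)*M[:,0]+np.cos(th)*M[:,2]
    G=st['tcp_pos']+.066*M[:,2];print('butt',G-.088*rz,'axle',G+.052*rz)
print(delta(P,T))
p,e=fit();print(ik(P,T,p,CC,st['joints']))
E
python3 d9.py 0.12 79;python3 d9.py 0.021 79
```

```text
[ 0.552 -0.09   0.275] [-0.37   0.102 -2.482] [-0.215 -0.081  1.891 -0.115  1.288 -0.388] lowtip 0.19648760179433208
butt [ 0.571 -0.181  0.231] axle [ 0.544 -0.048  0.197]
(array([-0.156, 17.84 , -0.123]), array([  1.476, -13.136,   8.958]))
(array([-0.458, -0.22 ,  2.175,  0.157,  1.308, -0.712]), np.float64(4.862674184675707e-19))
[ 0.552 -0.09   0.275] [-0.37   0.102 -2.482] [-0.215 -0.081  1.891 -0.115  1.288 -0.388] lowtip 0.19648760179433208
butt [ 0.571 -0.181  0.231] axle [ 0.544 -0.048  0.197]
(array([-0.156, 17.84 , -0.123]), array([  2.655, -13.109,  18.788]))
(array([-0.458, -0.068,  2.232,  0.17 ,  1.102, -0.748]), np.float64(1.7278428134849726e-28))
```

Emit:
{"method": "jog_arm", "body": {
  "rows": [
    [[0,6,0],[0.5,-4.4,2],0],
    [[0,6,0],[0.5,-4.4,2],0],
    [[0,6,0],[0.5,-4.4,2],0],
    [[0,0,0],[0,0,0],0]
  ]
}}

```text
time_s: 31.95
tcp_pos: [0.4152, -0.0972, 0.2101]
orientation: [0.626, 0.773, 0.063, -0.082]
contact_force: [0.3, 0.4, -2.0]
finger_gap: 0.0235
```

```bash
python3 d9.py 0.035 79
python3 - <<'E'
from h import *
im=camera('side');cv2.imwrite('pics/s22.png',cv2.resize(im[100:250,150:340],None,fx=4,fy=4,interpolation=cv2.INTER_CUBIC))
E
```

```text
[ 0.415 -0.097  0.21 ] [ 0.3    0.428 -1.97 ] [-0.438 -0.272  2.173  0.164  1.374 -0.691] lowtip 0.13168981741811417
butt [ 0.43  -0.17   0.138] axle [ 0.401 -0.033  0.15 ]
(array([-0.406, -0.841,  0.292]), array([-3.86 ,  0.466, 10.457]))
(array([-0.458, -0.093,  2.227,  0.167,  1.132, -0.742]), np.float64(2.87863540617742e-18))
```

View pics/s22.png

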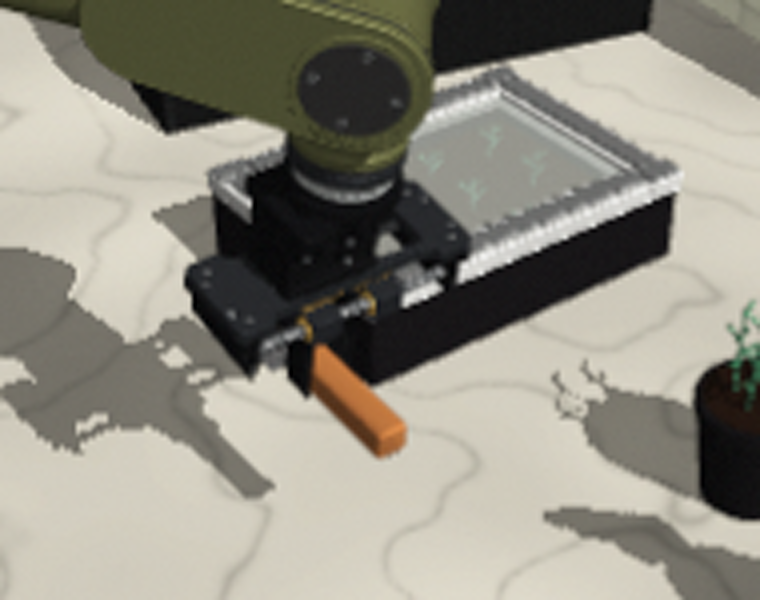

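Run:
```python
from h import *
print((proj(camera_info('side'),[.430,-.170,.138])-[150,100])*4)
```

```text
[[393.62058419 440.99269625]]
```

Emit:
{"method": "jog_arm", "body": {
  "rows": [
    [[-0.4,-0.8,0.3],[-1.9,0.4,2],0],
    [[0,0,0],[-1.9,0.2,4],0],
    [[0,0,0],[0,0,4],0],
    [[0,0,0],[0,0,0],0]
  ]
}}

```text
time_s: 32.5
tcp_pos: [0.434, -0.1128, 0.1082]
orientation: [0.625, 0.775, 0.062, -0.066]
contact_force: [-0.2, -0.3, -3.0]
finger_gap: 0.0239
```

```bash
python3 d9.py 0.021 79
python3 - <<'E'
from h import *
im=camera('side');cv2.imwrite('pics/s23.png',cv2.resize(im[120:270,150:340],None,fx=4,fy=4,interpolation=cv2.INTER_CUBIC))
E
```

```text
[ 0.434 -0.113  0.108] [-0.153 -0.291 -2.97 ] [-0.447 -0.089  2.206  0.166  1.131 -0.738] lowtip 0.029673547662000917
butt [ 0.451 -0.187  0.038] axle [ 0.421 -0.05   0.046]
(array([0.639, 0.666, 0.575]), array([-0.118, -1.139,  2.242]))
(array([-0.458, -0.068,  2.232,  0.17 ,  1.102, -0.748]), np.float64(3.075121809773716e-30))
```

View pics/s23.png

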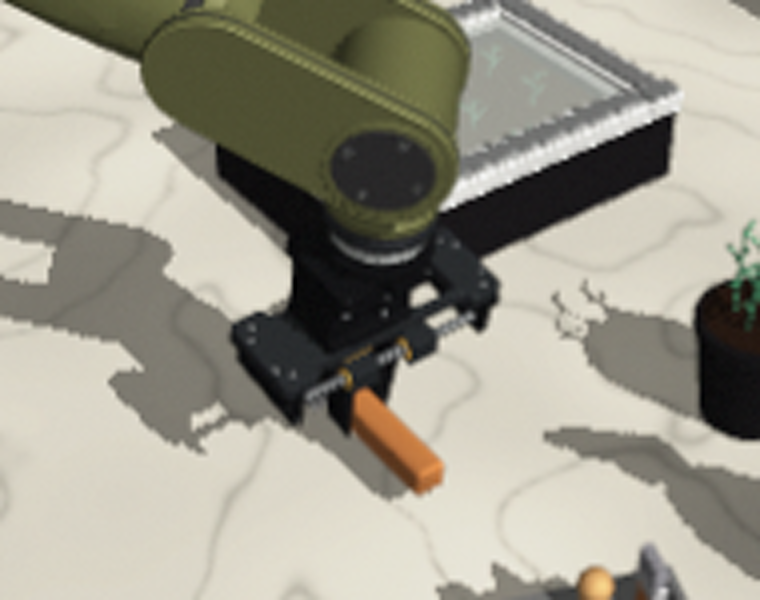

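Emit:
{"method": "jog_arm", "body": {
  "rows": [
    [[0.6,0.6,0.5],[0,0,1.1],0],
    [[0,0,0],[0,0,1.0],0],
    [[0,0,0],[0,0,0],0]
  ]
}}

```text
time_s: 32.92
tcp_pos: [0.439, -0.1106, 0.0933]
orientation: [0.628, 0.773, 0.062, -0.067]
contact_force: [-0.1, 0.2, -3.1]
finger_gap: 0.0235
```

```bash
python3 d9.py 0.021 79
```

```text
[ 0.439 -0.111  0.093] [-0.102  0.204 -3.121] [-0.439 -0.054  2.203  0.172  1.1   -0.732] lowtip 0.014793015421068555
butt [ 0.455 -0.185  0.023] axle [ 0.427 -0.048  0.032]
(array([0.625, 0.521, 0.235]), array([ 0.032, -1.649,  0.751]))
(array([-0.458, -0.068,  2.232,  0.17 ,  1.102, -0.748]), np.float64(1.1834711932321292e-16))
```

Emit:
{"method": "jog_arm", "body": {
  "rows": [
    [[0.6,0,0.2],[0,0,0.6],0],
    [[0,0,0],[0,0,0.3],0],
    [[0,0,0],[0,0,0],0]
  ]
}}

```text
time_s: 33.3
tcp_pos: [0.4392, -0.1093, 0.0848]
orientation: [0.629, 0.772, 0.058, -0.07]
contact_force: [-0.2, -0.5, -3.2]
finger_gap: 0.0232
```

```bash
python3 d9.py 0.021 79
```

```text
[ 0.439 -0.109  0.085] [-0.217 -0.52  -3.234] [-0.433 -0.035  2.203  0.166  1.088 -0.722] lowtip 0.006263524066488505
butt [ 0.455 -0.184  0.015] axle [ 0.426 -0.047  0.023]
(array([0.071, 0.588, 0.015]), array([ 0.059, -1.694, -0.093]))
(array([-0.458, -0.068,  2.232,  0.17 ,  1.102, -0.748]), np.float64(3.4201010430681703e-18))
```

Emit:
{"method": "jog_arm", "body": {
  "rows": [
    [[0,0,0],[0,0,0.2],0],
    [[0,0,0],[0,0,0],0],
    [[0,0,0],[0,0,0],0.3],
    [[0,0,0],[0,0,0],0.6],
    [[0,0,0],[0,0,0],0.8],
    [[0,0,0],[0,0,0],1],
    [[0,0,0],[0,0,0],1],
    [[0,0,0],[0,0,-2],1],
    [[0,0,0],[0,0,-5],1],
    [[0,0,0],[0,0,-5],1],
    [[0,0,0],[0,0,-5],1],
    [[0,0,0],[0,0,0],1]
  ]
}}

```text
time_s: 34.8
tcp_pos: [0.4454, -0.14, 0.2557]
orientation: [0.629, 0.772, 0.058, -0.07]
contact_force: [0.6, -0.1, -0.9]
finger_gap: 0.0948
```

Run:
```python
from h import *
import log
i=camera_info('wrist');im=camera('wrist');cv2.imwrite('pics/w24.png',im)
im=camera('side');cv2.imwrite('pics/s24.png',cv2.resize(im[120:270,150:340],None,fx=4,fy=4,interpolation=cv2.INTER_CUBIC))
print([(q['at'],q['p']) for q in mark_of('wrist','axle')], proj(i,[.426,-.047,.022]),proj(i,[.455,-.184,.012]))
```

```text
[([124.3, 254.1], 0.9)] [[252.67318485 125.6455731 ]] [[253.24431761 258.95969116]]
```

View pics/w24.png

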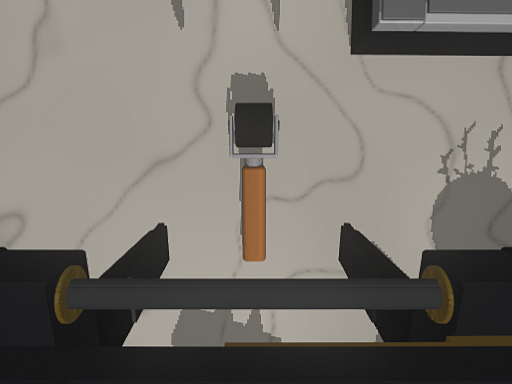

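View pics/s24.png

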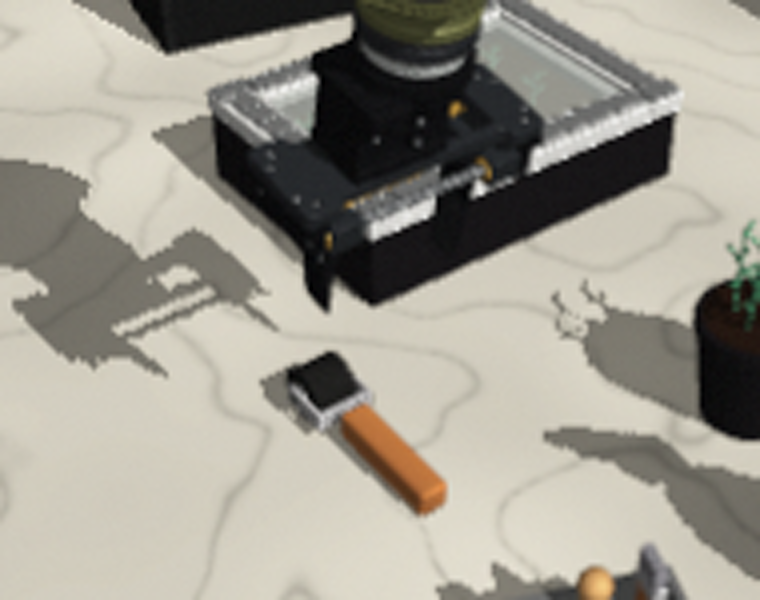

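Emit:
{"method": "jog_arm", "body": {
  "rows": [
    [[0,0,0],[5,1.5,-0.5],1],
    [[0,0,0],[5,1.5,-0.5],1],
    [[0,0,0],[5,1.5,-0.5],1],
    [[0,0,0],[3,1,0],1],
    [[0,0,0],[0,0,0],1]
  ]
}}

```text
time_s: 35.58
tcp_pos: [0.4578, 0.0494, 0.2869]
orientation: [0.63, 0.771, 0.052, -0.084]
contact_force: [0.3, -0.5, 0.7]
finger_gap: 0.0952
```

Run:
```python
from h import *
import log
i=camera_info('wrist');im=camera('wrist');cv2.imwrite('pics/w25.png',cv2.resize(im,None,fx=1.56,fy=1.56,interpolation=3))
im=camera('side');cv2.imwrite('pics/s25.png',im)
```

```text
(no output)
```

View pics/w25.png

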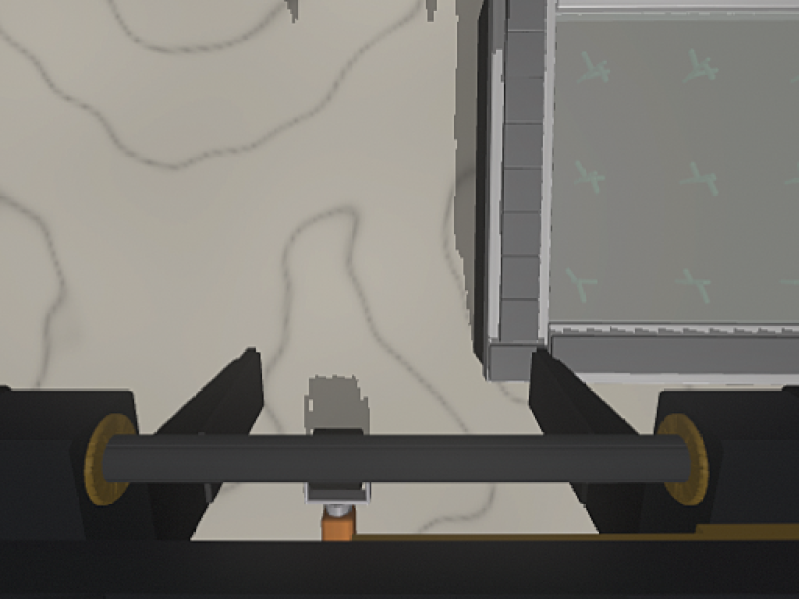

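Emit:
{"method": "jog_arm", "body": {
  "rows": [
    [[0,0,0],[0,-5,-1],1],
    [[0,0,0],[0,-5,-1],1],
    [[0,0,0],[0,-3,-1],1],
    [[0,0,0],[0,0,0],1]
  ]
}}

```text
time_s: 36.17
tcp_pos: [0.3285, 0.0121, 0.3147]
orientation: [0.634, 0.767, 0.048, -0.089]
contact_force: [0.8, -0.1, -0.6]
finger_gap: 0.0952
```

Run:
```python
from h import *
import log
i=camera_info('wrist');im=camera('wrist');cv2.imwrite('pics/w26.png',cv2.resize(im[:240,200:],None,fx=2.5,fy=2.5,interpolation=3))
im=camera('side');cv2.imwrite('pics/side26.png',im);z0=cv2.imread('pics/side0.png')
f=lambda a:cv2.resize(a[115:190,200:300],(700,300),interpolation=3)
cv2.imwrite('pics/s26.png',np.vstack([f(z0),f(im)]))
```

```text
(no output)
```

View pics/w26.png

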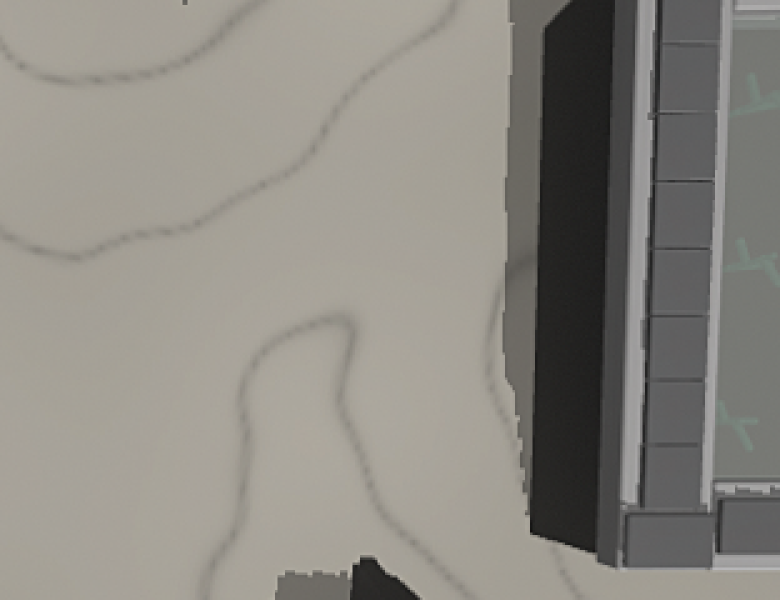

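View pics/s26.png

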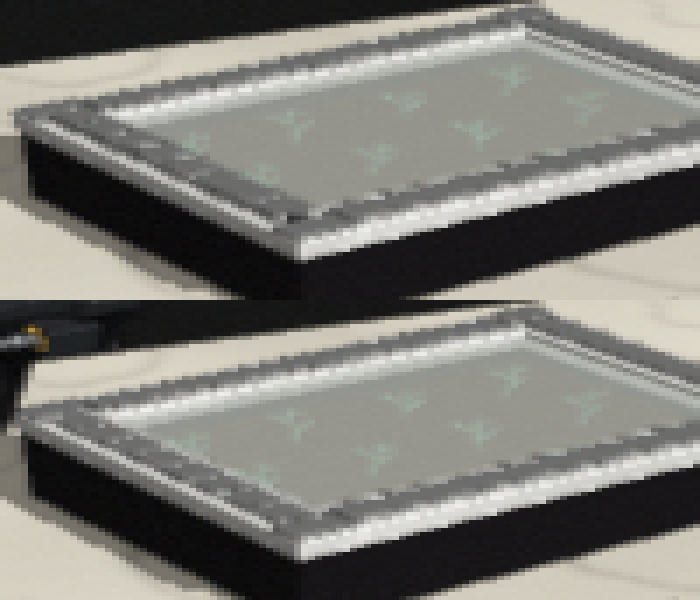

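Run:
```python
from h import *
I={n:camera_info(n) for n in("scene","side")}
for n in I: camera(n)
for lab in ["axle","sprayer","pot","secateurs"]:
    m={n:mark_of(n,lab) for n in I};print(lab,[[np.round(q['at']).tolist() for q in m[n]] for n in I])
print(proj(I['scene'],[.426,-.047,.022]),proj(I['side'],[.426,-.047,.022]))
print(robot.read_state()['contact_force'],robot.read_state()['finger_gap'])
print(robot.close_job())
```

```text
axle [[[112.0, 241.0], [113.0, 204.0], [308.0, 275.0]], [[312.0, 316.0], [307.0, 248.0], [217.0, 230.0]]]
sprayer [[[185.0, 165.0]], [[263.0, 360.0]]]
pot [[[225.0, 181.0]], [[221.0, 335.0]]]
secateurs [[[140.0, 260.0]], []]
[[280.19557481 205.69686076]] [[230.21501737 216.13872315]]
[0.89231158 0.13251495 0.53703319] 0.0950164788772083
the job is handed in; nothing more can be done
None
```

I finished the rolling, laid the roller back on the bench and handed the job in at about 36 s. It reports no verdict.

**What I did:**
- I took the large roller out of the holder and laid it wheel down on the bench. I let go, then took it again about 88 mm from the butt.
- I rolled the proud strip end to end and back, at about 10–15 N down.
- I laid the roller on the bench, wheel down, opened the gripper and moved the arm clear.

**What the last checks showed:**
- **Strip:** The wheel ran at one height, within about 0.2 mm, through the forward pass and most of the return. At clip 1, with a final firm press, it read about 1 mm lower. The wrist and side pictures show all eight sections in line with the corners and no steps. I judged the sections by eye and by wheel height, not by reading their depth.
- **Roller:** The wrist and side pictures taken just after release show it lying on wheel and butt. The wheel was within about 2 px of where I expected it.
- **Bystanders:** Bottle and pot marks are within about 2 px of the start in both fixed cameras. Secateurs are within about 2 px in the scene camera.

**Checks that disagreed:**
- The computed wheel height under pressure was about 3.6 mm lower than the 92 mm of a home strip. I took this as the handle turning slightly in the grip.
- In the last pictures the side camera found no secateurs.
- The scene camera's last roller-wheel mark was a false hit on the propagator.

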